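# Wedge a push block into the bevel-sanding cradle

### The job

Set up the push block for bevelling: lay it on the sloping deck of the cradle, home against the low fence and the end stop, then clamp it there with one wedge pressed in firmly by steady hand pressure, tight but not forced, between the block and the white facing strip of the slotted rail, tip towards the end stop and straight side against the block. The rail and its strip stay as the last job left them, so choose from the three wedges the one that pulls up tight with its tip past the middle of the block but no more than about 30 mm beyond the block's far end. Leave the other wedges lying on the bench and do not disturb the tins, the marker or the offcut.

Things in the scene. Friction and masses are not known exactly. Their poses are not given: they have to be found in the camera images.
- deck: plywood deck of the fixed bevel cradle, sloping up away from the robot at 30 degrees. Origin: on the deck's surface (43 mm above the bench) at the fence's inner face, level with the middle of the block's seat. x up the slope, y along the fence to the end stop, z square out of the deck. Surface x -18..138, y -115..72 mm; the wedge enters from the open -y side
- fence (a point): dark wooden low fence: point on its inner face at the deck's origin. In the deck's frame it covers x -16..0, y -53..63, 16 mm high
- end_stop (a point): dark wooden end stop: point on the foot of the face that the block's end meets, at (25, 50, 0) mm in the deck's frame. It covers x -16..40, y 50..63, 18 mm high
- rail (a joint): rail's setting up the slope, 0 to 0.015 m; its nuts are tight. Brown wood, 106 x 34 x 20 mm, slotted, studs 29 mm high. On its lower face a white facing strip, 8 mm thick, stands off the rail on jack screws by s = 0 to 4 mm (not known). The strip tapers 1 in 8: slot between seated block and strip = 12.5 mm + joint - s at the deck's y = 0, less y/8
- push_block: the work: pale wooden sole 100 x 50 x 22 mm with a dark wooden rib handle along the middle of its top, 80 long, 24 wide, its top 60 mm above the underside. Origin: centre of the underside; x along its length, z up. Both ends are alike. Home, its origin is at (0.025, 0, 0) of the deck's frame and its length runs along the deck's y. About 0.25 kg
- wedge_thin: thin wooden wedge, 170 long, 32 mm high, tail end painted yellow. Origin: underside, middle of the parallel tail (x -30..30, 21.75 mm wide); x points to the tip, z up. From x = 30 to the tip at x = 140 it tapers 1 in 8 to 8 mm: the +y side is straight (y = 10.9), the -y side slopes. Straight side against the block, sloping side to the rail
- wedge_thin_tip (a point): middle of the thin wedge's tip end face, 16 mm above its underside
- wedge_medium: medium wooden wedge, 170 long, 32 mm high, tail end painted red. Origin: underside, middle of the parallel tail (x -30..30, 26.75 mm wide); x points to the tip, z up. From x = 30 to the tip at x = 140 it tapers 1 in 8 to 13 mm: the +y side is straight (y = 13.4), the -y side slopes. Straight side against the block, sloping side to the rail
- wedge_medium_tip (a point): middle of the medium wedge's tip end face, 16 mm above its underside
- wedge_thick: thick wooden wedge, 170 long, 32 mm high, tail end painted blue. Origin: underside, middle of the parallel tail (x -30..30, 31.75 mm wide); x points to the tip, z up. From x = 30 to the tip at x = 140 it tapers 1 in 8 to 18 mm: the +y side is straight (y = 15.9), the -y side slopes. Straight side against the block, sloping side to the rail
- wedge_thick_tip (a point): middle of the thick wedge's tip end face, 16 mm above its underside
- red_tin: lidded tin with red print, 86 mm wide, 94 mm high; a bystander. Origin: centre of the underside
- wax_tin: dark round wax tin, 67 mm wide, 32 mm high; a bystander. Origin: centre of the underside
- marker: marker pen, 14 x 125 mm, lying beside the cradle; a bystander. Origin: centre of the underside
- offcut: small wood offcut, 22 x 45 x 22 mm; a bystander. Origin: centre of the underside

How it is judged (in metres and radians):
On the way:
1. the push block lies flat on the deck, home against the low fence and the end stop (within 4 mm) (x of push_block in the frame of deck between 0.0215 and 0.0285 m and y of push_block in the frame of deck between -0.004 and 0.004 m and z of push_block in the frame of deck between -0.003 and 0.003 m and angle between the x axis of push_block and the y axis of deck, either way round below 0.06 rad), for 0.2 s.
At the end, for the whole second after the job is handed in: Push block flat on the deck, home against fence and end stop (4 mm, 0.06 rad). One wedge flat on the deck, its tip 0 to 80 mm past the block's middle, at rest and tight by itself: over 4 N on block and on rail. The other two wedges lie on the bench (all of step 1 and ((y of wedge_thin_tip in the frame of deck between 0 and 0.08 m and z of wedge_thin in the frame of deck between -0.003 and 0.005 m and contact force between wedge_thin and push_block above 4 N and contact force between wedge_thin and rail above 4 N and linear speed of wedge_thin below 0.01 m/s and height (world z) of wedge_medium between -0.015 and 0.015 m and height (world z) of wedge_thick between -0.015 and 0.015 m) or (y of wedge_medium_tip in the frame of deck between 0 and 0.08 m and z of wedge_medium in the frame of deck between -0.003 and 0.005 m and contact force between wedge_medium and push_block above 4 N and contact force between wedge_medium and rail above 4 N and linear speed of wedge_medium below 0.01 m/s and height (world z) of wedge_thin between -0.015 and 0.015 m and height (world z) of wedge_thick between -0.015 and 0.015 m) or (y of wedge_thick_tip in the frame of deck between 0 and 0.08 m and z of wedge_thick in the frame of deck between -0.003 and 0.005 m and contact force between wedge_thick and push_block above 4 N and contact force between wedge_thick and rail above 4 N and linear speed of wedge_thick below 0.01 m/s and height (world z) of wedge_thin between -0.015 and 0.015 m and height (world z) of wedge_medium between -0.015 and 0.015 m)) and linear speed of push_block below 0.01 m/s); the robot touches nothing.
It fails at once if a bystander (tin, marker or offcut) is moved by more than 30 mm (distance of any of red_tin, wax_tin, marker, offcut from where it was at the start of the episode above 0.03 m).
It fails at once if a wedge is forced: it presses on the push block with more than 70 N (contact force between any of wedge_thin, wedge_medium, wedge_thick and push_block above 70 N).
It also fails if it takes over 64 s, if anything falls off the work surface, if the arm or the gripper's body presses on something with over 40 N, if the wrist force passes 120 N, or if a joint passes its speed limit or range.

### The arm

A 6-joint arm with a two-finger parallel gripper is mounted at the origin on a cart in front of the work surface, level with it; the furniture and walls round the work are solid. World frame = base frame: x ahead of the robot, y to its left, z up, the work surface at z = 0. Lengths are in m, angles in degrees, forces in N, time in s.
With the tool pointing down it reaches from about 0.35 to 0.875 m from the base axis. Payload 4.2 kg.
Tool frame: the origin (TCP) lies on the centre line of the jaws, within the pads' length; the fingertips stand r.tip_extent ahead of it and the grasp point (between the pads) lies 11 mm behind it (r.tip_extent is the distance from the TCP to the fingertips, in m); z points along the fingers, y is the line along which they close (so a half turn about z gives the same grasp; the last joint's range is limited). The gripper opens to 87 mm and grips with 3 to 60 N. Pads are 19 mm wide; open, the fingers measure 117 mm over their backs; the gripper's body (75 mm by 190 mm) begins 51 mm behind the grasp point.
Start: joints at [-60.298, 22.042, 0.453, 0, -68.411, -14.817], TCP at [0.161, -0.604, 0.231] pointing down, gripper open.
Joint ranges: [-179.83, 179.83], [-69.29, 118.12], [-61.27, 80.66], [-181.25, 117.63], [-171.15, -9.14], [-177.46, 177.46]. Speed limits (degrees/s): [159.86, 159.86, 180, 180, 180, 180].

### API

Orientations are given as a 3x3 rotation matrix whose columns are the frame's x, y, z axes.
In Python, from station import r gives the robot as it stands.
- The arm moves only by the shell command python3 -m jog 'ROWS'. ROWS is text: rows parted by semicolons, each of 5 numbers parted by spaces: the opening, from 0 (shut) to 1 (fully open), then the shift along the world's x, y, z in mm, then the turn about the world's z in degrees. In form: hand dx dy dz roll; .... A call has 1 to 5 rows; each row shifts and turns the commanded pose from where the row before left it; what a row does not reach is not made up. A row lasts 1/8 s, in which the tool goes at most 62.5 mm and 10.7 degrees, less where a joint would pass 70% of its speed; a pose out of reach is approached as far as the arm can. A call is refused whole if a number of a shift passes 62.5 or a number of a turn 10.7, either way. A call with a gripper value outside its range is refused whole. The fingers move at their own pace and stop on an object; the grip force is fixed at half the most. Time passes only in rows, so rows that do not move let the fingers close. It gives the time, the measured TCP pose, the force, the opening and the grip force at its end, in the units of the state.
- r.sense(): the state, without advancing time (a new reading comes with each control period).
- r.capture(name): name is "side" or "top" or "wrist"; returns a dict with "pixels" (480x640x3 uint8, red, green, blue), "fovy" (degrees; the focal length in pixels is half the picture's height over the tangent of half this angle, whatever the lens; pixels are square), "cx", "cy" (the principal point, pixels), "origin" and "orientation" of the camera in the world; the wrist camera has in their place "T_tool_cam" (4x4, takes a point from camera to tool coordinates, whose origin is the TCP and whose axes are the flange's). Camera axes: x right, y down, z forward; pixel columns grow to the right and rows downward; lengths in m; the calibration is good to about 2 mm. A picture is of the moment at which its call begins: read the wrist's pose just before it. There is no depth.
- r.finish_job(): hands the job in; it is judged then, once.
The state is a dict: "time_s": time; "joints": joint angles; "joint_velocities": joint speeds; "effort": joint torques, N m; "tcp_pos": TCP position; "ee_rot": TCP orientation; "wrist_force": force on the tool from outside, world axes, zero at the start; "moment": the same for the moment, N m; "gripper_width": opening from 0.0 (shut) to 1.0 (fully open); "gripper_force": force on a finger pad.
Only numpy, scipy, OpenCV 4.12 (cv2) and the standard library are available. Lean on these libraries where they do the work, as an engineer would, in place of code of your own. Each camera call takes 0.05 s, during which the arm holds its last target. There are 200 camera calls.

## Working session

There is one attempt and no reset: what is moved stays moved. The work goes in short steps, Python scripts to look and compute and a shell command to move; the robot and the scene stay as the last step left them, time stands still between calls to the robot, and variables do not carry over. Pictures are saved under pics/ and viewed, at most 10 in all, crops included, and the job is handed in when it is done.

```bash
ls; mkdir -p pics; cat > h.py <<'E'
import numpy as np, cv2
from station import r
def cap(n,fn):
    s=r.sense(); c=r.capture(n)
    f=240/np.tan(np.radians(c['fovy'])/2)
    if 'origin' in c: R=np.array(c['orientation']);o=np.array(c['origin'])
    else:
        T=np.array(c['T_tool_cam']);Rt=np.array(s['ee_rot']);R=Rt@T[:3,:3];o=Rt@T[:3,3]+np.array(s['tcp_pos'])
    cv2.imwrite(f'pics/{fn}.png',c['pixels'][:,:,::-1]); np.savez(f'pics/{fn}.npz',R=R,o=o,f=f,cx=c['cx'],cy=c['cy'])
def ray(fn,u,v):
    d=np.load(f'pics/{fn}.npz'); w=d['R']@np.array([(u-d['cx'])/d['f'],(v-d['cy'])/d['f'],1]); return d['o'],w
def onz(fn,u,v,z):
    o,w=ray(fn,u,v); return o+w*(z-o[2])/w[2]
def proj(fn,p):
    d=np.load(f'pics/{fn}.npz'); q=d['R'].T@(np.array(p)-d['o']); return d['f']*q[0]/q[2]+d['cx'],d['f']*q[1]/q[2]+d['cy']
E
python3 - <<'E'
from h import *
cap('top','top0');cap('side','side0')
for n in('top0','side0'):
    d=np.load(f'pics/{n}.npz');print(d['o'].round(3),d['R'].round(3).tolist(),d['f'])
print(r.tip_extent,r.sense())
E
```

```text
pics
[0.441 0.022 1.278] [[-0.011, -0.997, 0.07], [-1.0, 0.011, -0.004], [0.003, -0.07, -0.998]] 456.5743470269525
[0.455 0.921 0.883] [[-0.996, -0.056, 0.068], [-0.088, 0.668, -0.739], [-0.004, -0.742, -0.67]] 538.4226478323562
0.008 {'time_s': 0.1, 'joints': array([-6.02974892e+01,  2.20880461e+01,  3.87212276e-01, -2.56263824e-02,
       -6.84119202e+01, -1.48177228e+01]), 'joint_velocities': array([ 0.10896559, -0.11796503,  0.15565695,  0.1001007 , -0.02692628,
        0.09893092]), 'effort': array([-1.53177021e-03, -3.91688776e+01,  1.87935394e+01,  4.23185706e+00,
        1.35177450e-02, -6.83733765e-05]), 'tcp_pos': array([ 0.16044129, -0.60350899,  0.22954766]), 'ee_rot': array([[-9.66486647e-01, -2.56716155e-01, -6.13838658e-04],
       [-2.56716869e-01,  9.66484754e-01,  1.91540466e-03],
       [ 1.01550383e-04,  2.00879577e-03, -9.99997977e-01]]), 'wrist_force': array([ 0.71076857, -0.04508273,  0.86391013]), 'moment': array([ 0.0243194 , -0.00019488,  0.03796818]), 'gripper_force': 0.0, 'gripper_width': 1.001553225675298}
```

View pics/top0.png

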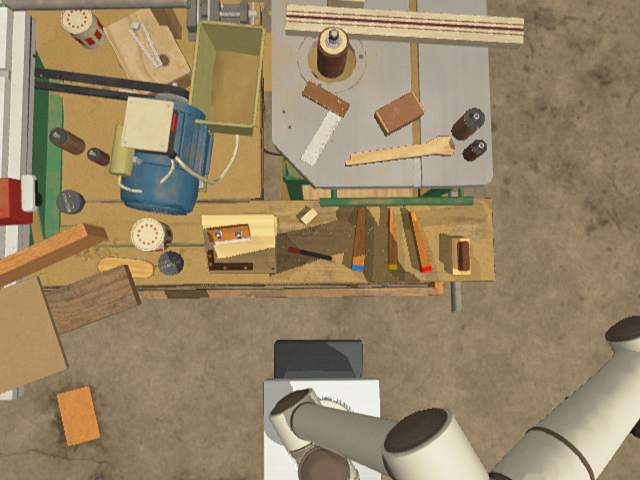

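View pics/side0.png

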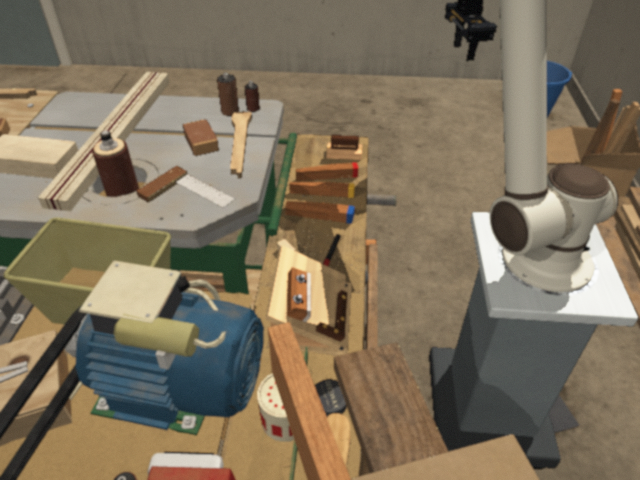

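The top view shows the cradle at about (240,245), with the fence toward the robot and the end stop at the left. The wedges have blue, yellow and red tails at (358,267), (393,267) and (426,268), with their tips away from the robot. The block is at (461,256). Next I'll get rough positions.

```bash
python3 - <<'E'
from h import *
for n,u,v,z in [('block',461,257,.03),('blue tail',358,270,.03),('yel',393,270,.03),('red',427,271,.03),('bluetip',361,208,.03),('yeltip',391,208,.03),('redtip',408,211,.03),('deck',242,245,.05),('fenceL',208,252,.06),('fenceR',253,266,.06),('redtin',151,234,.094),('wax',170,263,.03),('marker',310,254,.01),('offc',308,215,.02)]:
    print(n,onz('top0',u,v,z).round(3))
im=cv2.imread('pics/top0.png')[190:295,185:485]
cv2.imwrite('pics/top0c.png',cv2.resize(im,(780,273),interpolation=cv2.INTER_CUBIC))
c=r.capture('wrist');print(np.array(c['T_tool_cam']).round(3).tolist(),c['fovy'])
E
```

```text
block [ 0.484 -0.386  0.03 ]
blue tail [ 0.451 -0.103  0.03 ]
yel [ 0.45  -0.199  0.03 ]
red [ 0.446 -0.292  0.03 ]
bluetip [ 0.622 -0.115  0.03 ]
yeltip [ 0.621 -0.198  0.03 ]
redtip [ 0.612 -0.244  0.03 ]
deck [0.522 0.21  0.05 ]
fenceL [0.503 0.299 0.06 ]
fenceR [0.465 0.179 0.06 ]
redtin [0.55  0.44  0.094]
wax [0.476 0.409 0.03 ]
marker [0.497 0.027 0.01 ]
offc [0.605 0.031 0.02 ]
[[0.001, -0.962, -0.272, 0.074], [1.0, 0.001, 0.0, -0.001], [-0.0, -0.272, 0.962, -0.153], [0.0, 0.0, 0.0, 1.0]] 68.7844024507582
```

```bash
python3 -m jog '1 44 40 16 0; 1 44 40 16 0; 1 44 40 16 0; 1 44 40 16 0; 1 44 40 16 0' && python3 -m jog '1 20 50 0 0; 1 10 50 0 0; 1 0 30 0 0; 1 0 0 0 0' && python3 -c "
from h import *
cap('wrist','w1')"
```

```text
time_s: 0.78
tcp_pos: [0.3816, -0.4024, 0.3109]
ee_rot: [[-0.966, -0.257, -0.0], [-0.257, 0.966, 0.0], [0.0, 0.0, -1.0]]
wrist_force: [0.6, -0.9, -0.2]
gripper_width: 1.002
gripper_force: 0.0
time_s: 1.27
tcp_pos: [0.4106, -0.2724, 0.3108]
ee_rot: [[-0.966, -0.26, 0.0], [-0.26, 0.966, 0.0], [-0.0, 0.0, -1.0]]
wrist_force: [0.1, -0.4, 0.0]
gripper_width: 1.0
gripper_force: 0.0
```

View pics/w1.png

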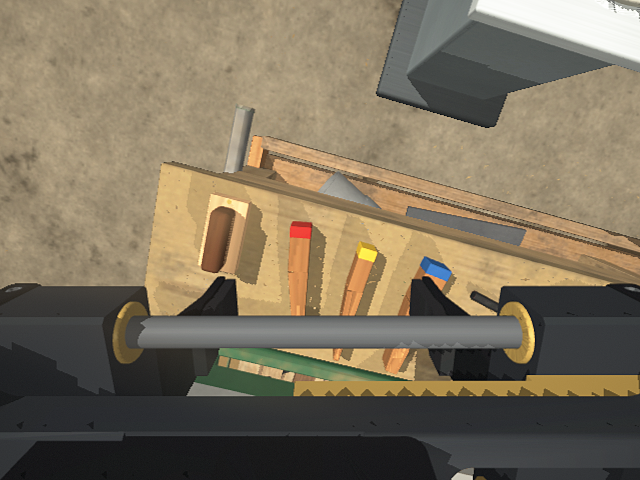

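The block shows at about (225,235) in the wrist view, with the rib along its length. The gripper hides the rows below 290. Now I'll take a view of the cradle.

```bash
python3 -m jog '1 0 58 0 10; 1 0 58 0 10; 1 0 58 0 10; 1 0 58 0 10; 1 0 58 0 10' >/dev/null&& python3 -m jog '1 0 58 -10 10; 1 0 58 -10 10; 1 0 58 -10 8; 1 0 58 -10 0; 1 0 50 0 0' && python3 -m jog '1 0 0 0 0; 1 0 0 0 0' && python3 - <<'E'
from h import *
cap('wrist','w2')
im=cv2.imread('pics/w1.png')[185:290,190:260]
cv2.imwrite('pics/w1c.png',cv2.resize(im,None,fx=5.5,fy=5.5,interpolation=cv2.INTER_CUBIC))
E
```

```text
time_s: 2.58
tcp_pos: [0.4109, 0.2992, 0.2693]
ee_rot: [[0.05, -0.999, -0.001], [-0.999, -0.05, -0.002], [0.002, 0.001, -1.0]]
wrist_force: [0.9, -0.0, 0.7]
gripper_width: 1.003
gripper_force: 0.0
time_s: 2.82
tcp_pos: [0.411, 0.2974, 0.27]
ee_rot: [[0.049, -0.999, -0.001], [-0.999, -0.049, -0.001], [0.001, 0.001, -1.0]]
wrist_force: [0.2, 0.5, 0.5]
gripper_width: 0.999
gripper_force: 0.0
```

View pics/w2.png

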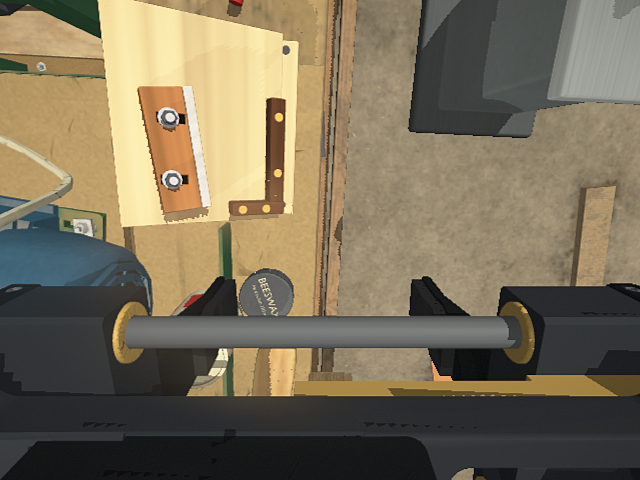

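View pics/w1c.png

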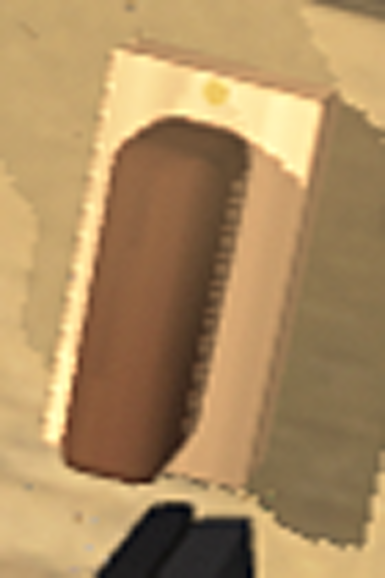

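The rib's ends are chamfered in plan. In the crop, the sole-top corners are at (115,50), (328,97), (50,440) and (245,485). Next is an enlarged crop of the cradle.

```bash
python3 - <<'E'
from h import *
P=[onz('w1',190+a/5.5,185+b/5.5,.022) for a,b in[(115,50),(328,97),(50,440),(245,485)]]
for p in P: print(p.round(4))
print('c',np.mean(P,0).round(4), 'L',np.linalg.norm(P[0]-P[2]),np.linalg.norm(P[1]-P[3]),'W',np.linalg.norm(P[0]-P[1]),np.linalg.norm(P[2]-P[3]))
d=(P[2]+P[3]-P[0]-P[1]);print('ang',np.degrees(np.arctan2(d[1],d[0])))
im=cv2.imread('pics/w2.png')[75:225,130:300]
cv2.imwrite('pics/w2c.png',cv2.resize(im,None,fx=4,fy=4,interpolation=cv2.INTER_CUBIC))
E
```

```text
[ 0.4372 -0.4127  0.022 ]
[ 0.4351 -0.3632  0.022 ]
[ 0.535  -0.4112  0.022 ]
[ 0.5341 -0.3632  0.022 ]
c [ 0.4854 -0.3876  0.022 ] L 0.09783319617289539 0.09902956990165072 W 0.04947260428712804 0.04800311288358792
ang 0.45244534065545233
```

View pics/w2c.png

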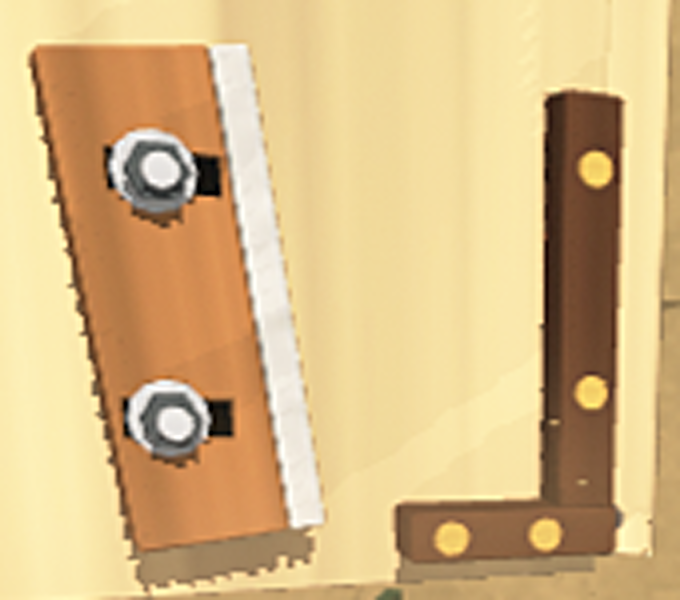

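```bash
cat >> h.py <<'E'
from scipy.optimize import least_squares
def deckT(p):
    c,s=np.cos(p[3]),np.sin(p[3]); a=np.pi/6
    xh=np.array([c,s,0]);y=np.array([-s,c,0]);x=xh*np.cos(a)+np.array([0,0,np.sin(a)]);z=np.cross(x,y)
    return np.c_[x,y,z],np.array(p[:3])
def ondeck(fn,u,v,p,h):
    R,o=deckT(p);c,w=ray(fn,u,v);c=R.T@(c-o);w=R.T@w;return c+w*(h-c[2])/w[2]
E
python3 - <<'E'
from h import *
pts=[((0,-53,0),547,97),((-16,-53,16),622,98),((40,63,18),398,558),((-16,63,18),612,555),((40,50,18),398,508),((0,50,0),543,500),((0,-53,16),585,93)]
def res(p):
    R,o=deckT(p);e=[]
    for m,a,b in pts:
        e+=list(np.array(proj('w2',R@(np.array(m)/1e3)+o))-[130+a/4,75+b/4])
    return e
for fz in(1,0):
    if fz: s=least_squares(lambda q:res([q[0],q[1],.043,q[2]]),[.48,.24,-.3]);p=[s.x[0],s.x[1],.043,s.x[2]]
    else: s=least_squares(res,[.48,.24,.043,-.3]);p=s.x
    print(np.round(p,4),np.degrees(p[3]),np.round(res(p),1))
    for n,a,b in[('strip-',247,45),('strip+',323,522),('stripm',285,283),('railL-',210,47),('railL+',290,530),('railU-',32,47),('railU+',135,548)]:
        print(n,[(ondeck('w2',130+a/4,75+b/4,p,h)*1e3).round(1)[:2].tolist() for h in(.02,.014)])
    if fz: np.save('deck.npy',p)
E
```

```text
[ 0.4761  0.2351  0.043  -0.0407] -2.333143304199633 [ 0.6 -0.9  2.9  0.3  1.3  1.  -0.7  0.5  1.5  0.6 -2.9 -0.6 -2.9 -0.8]
strip- [[76.4, -51.3], [75.3, -51.9]]
strip+ [[60.1, 52.3], [58.7, 53.5]]
stripm [[68.7, -2.5], [67.5, -2.3]]
railL- [[83.9, -49.7], [82.9, -50.4]]
railL+ [[67.7, 54.2], [66.5, 55.4]]
railU- [[117.5, -44.7], [117.1, -45.2]]
railU+ [[101.6, 57.9], [100.9, 59.2]]
[ 0.4764  0.2352  0.0413 -0.0406] -2.3247375853540073 [ 0.5 -0.6  2.7  0.6  1.4  0.7 -0.8  0.3  1.7  0.4 -2.9 -0.8 -2.9 -0.5]
strip- [[76.7, -51.5], [75.6, -52.2]]
strip+ [[60.3, 52.6], [58.9, 53.8]]
stripm [[69.0, -2.6], [67.8, -2.3]]
railL- [[84.2, -50.0], [83.2, -50.6]]
railL+ [[68.0, 54.4], [66.8, 55.7]]
railU- [[118.0, -44.9], [117.6, -45.5]]
railU+ [[102.0, 58.2], [101.4, 59.5]]
```

```bash
python3 - <<'E'
from h import *
pts=[((0,-53,0),547,97),((-16,-53,16),622,98),((40,63,18),398,558),((-16,63,18),612,555),((40,50,18),398,508),((0,50,0),543,500)]
C,S=np.cos(np.arctan(1/8)),np.sin(np.arctan(1/8))
def res(q):
    p=[q[0],q[1],.043,q[2]];R,o=deckT(p);e=[]
    L=list(pts)
    xs=50+q[3]*1e3
    for a,b,t in[(247,45,-53),(323,522,53)]: L.append(((xs-S*t,C*t,20),a,b))
    xr=50+q[4]*1e3
    for a,b,t,w in[(210,47,-53,0),(290,530,53,0),(32,47,-53,34),(135,548,53,34)]: L.append(((xr-S*t+C*w,C*t+S*w+q[5]*1e3,20),a,b))
    for m,a,b in L: e+=list(np.array(proj('w2',R@(np.array(m)/1e3)+o))-[130+a/4,75+b/4])
    return e
s=least_squares(res,[.48,.24,-.02,.018,.026,0],loss='soft_l1',x_scale=[.1,.1,.1,.01,.01,.01]);q=s.x
print(q.round(4),np.degrees(q[2]));print(np.round(res(q),1).reshape(-1,2).tolist())
np.save('deck.npy',[q[0],q[1],.043,q[2]])
E
```

```text
[ 0.4774  0.2349 -0.018   0.017   0.0247  0.0011] -1.0301796172449378
[[-1.9, -1.3], [0.4, -0.7], [1.4, 1.3], [-0.6, -0.1], [1.4, 1.0], [-3.1, -0.8], [0.5, -0.1], [-0.5, 1.0], [0.3, -0.5], [-0.5, 0.4], [0.5, -0.8], [-0.2, 1.7]]
```

```bash
python3 -c "
from h import *
a=onz('w1',190+185/5.5,185+117/5.5,.06);b=onz('w1',190+115/5.5,185+481/5.5,.06);print(a,b,(a+b)/2)"
python3 -m jog '1 7 -60 0 -2; 1 7 -60 0 0; 1 7 -60 0 0; 1 7 -60 0 0; 1 7 -60 0 0' >/dev/null && python3 -m jog '1 7 -60 -10 0; 1 7 -60 -10 0; 1 7 -60 -20 0; 1 7 -60 -20 0; 1 7 -60 -20 0' >/dev/null&& python3 -m jog '1 4 -60 -30 0; 1 0 -25 -30 0; 1 0 0 0 0;1 0 0 0 0'
```

```text
[ 0.43897075 -0.38550362  0.06      ] [ 0.52404378 -0.38531135  0.06      ] [ 0.48150726 -0.38540749  0.06      ]
time_s: 4.62
tcp_pos: [0.4836, -0.3801, 0.1349]
ee_rot: [[0.015, -1.0, 0.001], [-1.0, -0.015, -0.001], [0.001, -0.001, -1.0]]
wrist_force: [-0.6, -1.7, 0.9]
gripper_width: 1.002
gripper_force: 0.0
```

```bash
python3 -m jog '1 0 -6 -30 0; 1 0 0 -20 0; 1 0 0 -12 0; 1 0 0 -10 0; 1 0 0 -4 0'
```

```text
time_s: 5.25
tcp_pos: [0.4842, -0.3854, 0.058]
ee_rot: [[0.016, -1.0, 0.001], [-1.0, -0.016, -0.0], [0.0, -0.001, -1.0]]
wrist_force: [-0.2, -0.0, 0.6]
gripper_width: 0.995
gripper_force: 0.0
```

```bash
python3 -m jog '1 0 0 -10 0; 1 0 0 -10 0; 1 0 0 -2 0; 0.5 0 0 0 0; 0.5 0 0 0 0' && python3 -m jog '0.5 0 0 0 0; 0.5 0 0 0 0'
```

```text
time_s: 5.88
tcp_pos: [0.4841, -0.3856, 0.0358]
ee_rot: [[0.015, -1.0, 0.001], [-1.0, -0.015, -0.0], [0.0, -0.001, -1.0]]
wrist_force: [0.1, 0.2, -1.3]
gripper_width: 0.918
gripper_force: 30.0
time_s: 6.12
tcp_pos: [0.484, -0.3856, 0.0358]
ee_rot: [[0.015, -1.0, 0.0], [-1.0, -0.015, -0.0], [0.0, -0.0, -1.0]]
wrist_force: [-0.8, -0.7, -0.8]
gripper_width: 0.914
gripper_force: 30.0
```

```bash
python3 -m jog '0.5 0 0 30 0; 0.5 0 0 50 0; 0.5 0 30 50 5; 0.5 0 58 10 10; 0.5 0 58 0 10' && python3 -m jog '0.5 0 58 0 10; 0.5 0 58 0 10; 0.5 0 58 0 10; 0.5 0 58 0 10; 0.5 0 58 0 10'  && python3 -m jog '0.5 0 58 0 10; 0.5 0 58 0 3; 0.5 0 58 0 0; 0.5 0 30 0 0; 0.5 0 0 0 0'
```

```text
time_s: 6.75
tcp_pos: [0.4839, -0.2383, 0.1769]
ee_rot: [[0.44, -0.898, 0.002], [-0.898, -0.44, -0.0], [0.001, -0.002, -1.0]]
wrist_force: [1.2, 0.8, -2.6]
gripper_width: 0.915
gripper_force: 30.0
time_s: 7.38
tcp_pos: [0.4831, 0.0521, 0.1757]
ee_rot: [[0.971, -0.238, -0.0], [-0.238, -0.971, -0.0], [-0.0, 0.0, -1.0]]
wrist_force: [0.0, -0.7, -2.7]
gripper_width: 0.919
gripper_force: 30.0
time_s: 8.0
tcp_pos: [0.4833, 0.2562, 0.1751]
ee_rot: [[1.0, -0.017, -0.001], [-0.017, -1.0, -0.0], [-0.001, 0.001, -1.0]]
wrist_force: [-0.4, -0.0, -2.5]
gripper_width: 0.915
gripper_force: 30.0
```

```bash
python3 -m jog '0.5 0 -29 -25 0; 0.5 0 0 -30 0; 0.5 0 0 -15 0; 0.5 0 0 0 0' && python3 -m jog '0.5 0 0 -4 0; 0.5 0 0 -3 0; 0.5 0 0 -2 0'
```

```text
time_s: 8.5
tcp_pos: [0.4835, 0.2245, 0.1049]
ee_rot: [[1.0, -0.02, -0.002], [-0.02, -1.0, -0.002], [-0.002, 0.002, -1.0]]
wrist_force: [-0.7, -0.1, -2.3]
gripper_width: 0.92
gripper_force: 30.0
time_s: 8.88
tcp_pos: [0.4845, 0.2258, 0.0995]
ee_rot: [[1.0, -0.018, 0.002], [-0.018, -1.0, 0.001], [0.002, -0.001, -1.0]]
wrist_force: [-7.9, -2.5, 15.6]
gripper_width: 0.92
gripper_force: 30.0
```

```bash
python3 -m jog '0.5 0 0 -2 0; 0.5 0 0 0 0' && python3 -m jog '0.5 0 0 -2 0; 0.5 0 0 0 0' |sed -n 2,6p && python3 -m jog '0.5 0 0 -2 0; 0.5 0 0 0 0' |sed -n 2,6p
```

```text
time_s: 9.12
tcp_pos: [0.4839, 0.2256, 0.0982]
ee_rot: [[1.0, -0.019, 0.001], [-0.019, -1.0, 0.0], [0.001, -0.0, -1.0]]
wrist_force: [-9.1, -2.1, 15.5]
gripper_width: 0.918
gripper_force: 30.0
tcp_pos: [0.4832, 0.2256, 0.0964]
ee_rot: [[1.0, -0.019, 0.0], [-0.019, -1.0, 0.0], [0.0, -0.0, -1.0]]
wrist_force: [-10.7, -1.5, 17.8]
gripper_width: 0.92
gripper_force: 30.0
tcp_pos: [0.4827, 0.2256, 0.0943]
ee_rot: [[1.0, -0.019, -0.001], [-0.019, -1.0, 0.0], [-0.001, -0.0, -1.0]]
wrist_force: [-11.8, -1.0, 18.4]
gripper_width: 0.92
gripper_force: 30.0
```

```bash
python3 -m jog '0.5 0 0 -2 0; 0.5 0 0 0 0'|sed -n 2,4p && python3 -m jog '0.5 0 0 -2 0; 0.5 0 0 0 0' |sed -n 2,6p ; python3 - <<'E'
from h import *
cap('side','s1'); 
im=cv2.imread('pics/s1.png')[220:370,250:390];cv2.imwrite('pics/s1c.png',cv2.resize(im,None,fx=4,fy=4,interpolation=cv2.INTER_CUBIC))
E
```

```text
tcp_pos: [0.4826, 0.2256, 0.0927]
ee_rot: [[1.0, -0.019, -0.001], [-0.019, -1.0, 0.0], [-0.001, -0.0, -1.0]]
wrist_force: [-13.9, 0.6, 22.0]
tcp_pos: [0.4828, 0.2256, 0.0923]
ee_rot: [[1.0, -0.018, 0.0], [-0.018, -1.0, -0.0], [0.0, 0.0, -1.0]]
wrist_force: [-17.0, -2.0, 30.8]
gripper_width: 0.917
gripper_force: 30.0
```

View pics/s1c.png

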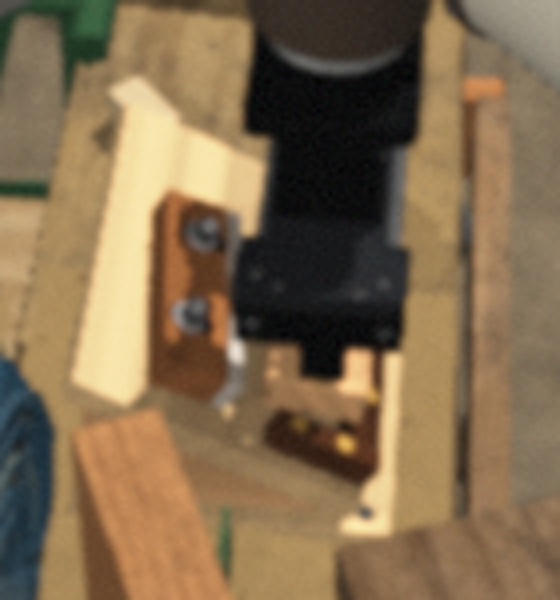

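The side view shows the block lying flat on the deck, with the stop's brass screws visible. The force ratio of about tan 30° also says the contact is flat. Now I'll slide it down to the fence.

```bash
python3 -m jog '0.5 -3 0 -0.7 0; 0.5 0 0 0 0'|sed -n 2,4p && python3 -m jog '0.5 -3 0 -1.7 0; 0.5 0 0 0 0' |sed -n 2,4p ; python3 -m jog '0.5 -2 0 -1.1 0; 0.5 0 0 0 0' |sed -n 2,4p
```

```text
tcp_pos: [0.4826, 0.2258, 0.0922]
ee_rot: [[1.0, -0.017, 0.005], [-0.017, -1.0, 0.001], [0.005, -0.001, -1.0]]
wrist_force: [-6.9, -4.3, 26.9]
tcp_pos: [0.4824, 0.226, 0.092]
ee_rot: [[1.0, -0.015, 0.011], [-0.015, -1.0, 0.002], [0.011, -0.002, -1.0]]
wrist_force: [-1.0, -7.9, 30.5]
tcp_pos: [0.4821, 0.2264, 0.0919]
ee_rot: [[1.0, -0.014, 0.014], [-0.014, -1.0, 0.003], [0.014, -0.003, -1.0]]
wrist_force: [0.9, -10.6, 31.1]
```

```bash
python3 -m jog '0.5 0 0 3 0; 0.5 0 0 0 0'|sed -n 2,4p ; python3 -m jog '0.5 0 0 2 0; 0.5 0 0 0 0'|sed -n 2,4p; python3 - <<'E'
from h import *
cap('wrist','w3')
E
```

```text
tcp_pos: [0.4803, 0.2272, 0.0916]
ee_rot: [[1.0, -0.016, 0.01], [-0.016, -1.0, 0.004], [0.01, -0.004, -1.0]]
wrist_force: [1.0, -3.4, 15.9]
tcp_pos: [0.4786, 0.2271, 0.0914]
ee_rot: [[1.0, -0.018, 0.007], [-0.018, -1.0, 0.004], [0.007, -0.004, -1.0]]
wrist_force: [1.6, 0.1, 10.3]
```

View pics/w3.png

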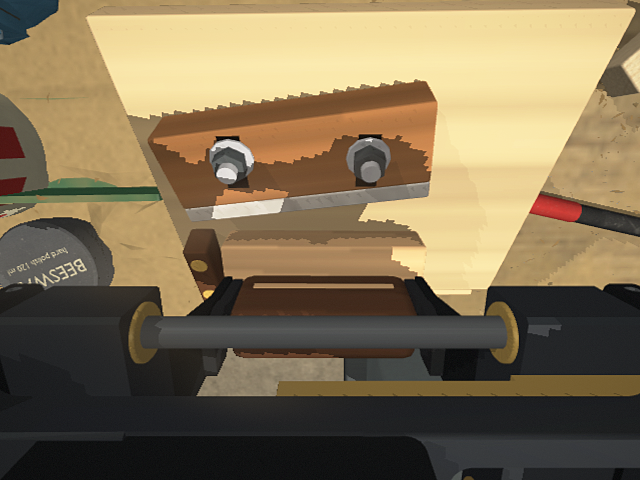

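```bash
python3 - <<'E'
from h import *
p=np.load('deck.npy');R,o=deckT(p)
for n,m in [('stop top 40,50',(40,50,18)),('stop foot',(40,50,0)),('stop top far',(40,63,18)),('blk foot +',(50,50,0)),('blk top +',(50,50,22)),('blk foot -',(50,-50,0)),('blk top -',(50,-50,22)),('strip top-',(50+17+6.6,-53,20)),('strip top+',(50+17-6.6,53,20)),('strip foot+',(50+17-6.6,53,0)),('deckU+',(138,72,0)),('deckU-',(138,-115,0)),('rib top+',(37,40,60)),('rib top-',(37,-40,60))]:
    print(n,np.round(proj('w3',R@(np.array(m)/1e3)+o)))
im=cv2.imread('pics/w3.png')[165:310,180:440]
cv2.imwrite('pics/w3c.png',cv2.resize(im,None,fx=3,fy=3,interpolation=cv2.INTER_CUBIC))
E
```

```text
stop top 40,50 [206. 250.]
stop foot [214. 225.]
stop top far [180. 250.]
blk foot + [210. 211.]
blk top + [199. 241.]
blk foot - [405. 211.]
blk top - [412. 242.]
strip top- [429. 200.]
strip top+ [188. 222.]
strip foot+ [199. 195.]
deckU+ [83. 10.]
deckU- [644.  10.]
rib top+ [208. 328.]
rib top- [399. 328.]
```

View pics/w3c.png

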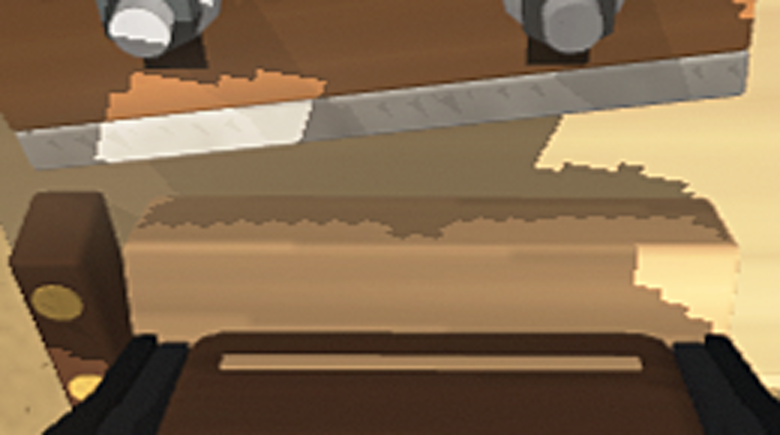

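The block's uphill face looks too short for a flat block. Its lower edge is perched on the fence top, with a tilt of only about 11°. I'll lift it, shift uphill and swing it down again.

```bash
python3 -m jog '0.5 0 0 15 0; 0.5 8 -5 10 0; 0.5 0 0 0 0; 0.5 0 0 0 0'|sed -n 1,4p; python3 - <<'E'
from h import *
cap('wrist','w4')
im=cv2.imread('pics/w4.png')[165:310,180:440]
cv2.imwrite('pics/w4c.png',cv2.resize(im,None,fx=3,fy=3,interpolation=cv2.INTER_CUBIC))
E
```

```text
time_s: 11.98
tcp_pos: [0.4835, 0.2199, 0.1126]
ee_rot: [[1.0, -0.02, -0.001], [-0.02, -1.0, -0.001], [-0.001, 0.001, -1.0]]
wrist_force: [-0.7, 0.1, -2.8]
```

```bash
python3 -m jog '0.5 6.5 0 -6 0; 0.5 0 0 -3 0; 0.5 0 0 0 0'|sed -n 2,4p;  python3 -m jog '0.5 0 0 -2 0; 0.5 0 0 0 0'|sed -n 2,4p;  python3 -m jog '0.5 -1 0 -2 0; 0.5 0 0 0 0'|sed -n 2,4p
```

```text
tcp_pos: [0.4901, 0.2201, 0.1034]
ee_rot: [[1.0, -0.02, -0.001], [-0.02, -1.0, -0.001], [-0.001, 0.001, -1.0]]
wrist_force: [-0.7, -0.2, -2.9]
tcp_pos: [0.4903, 0.2204, 0.1021]
ee_rot: [[1.0, -0.019, -0.0], [-0.019, -1.0, -0.0], [-0.0, 0.0, -1.0]]
wrist_force: [-0.0, 0.4, -1.7]
tcp_pos: [0.4892, 0.2203, 0.1001]
ee_rot: [[1.0, -0.019, -0.0], [-0.019, -1.0, -0.0], [-0.0, 0.0, -1.0]]
wrist_force: [0.2, 0.2, -3.1]
```

```bash
for i in 1; do python3 -m jog '0.5 -1 0 -2 0; 0.5 0 0 0 0'|sed -n 2,4p;  python3 -m jog '0.5 -1.5 0 -2 0; 0.5 0 0 0 0'|sed -n 2,4p;  python3 -m jog '0.5 -1.5 0 -2 0; 0.5 0 0 0 0'|sed -n '2p;4p'; python3 -m jog '0.5 -1.5 0 -2 0; 0.5 0 0 0 0'|sed -n '2p;4p'; done
```

```text
tcp_pos: [0.4882, 0.2203, 0.098]
ee_rot: [[1.0, -0.019, -0.0], [-0.019, -1.0, -0.0], [-0.0, 0.0, -1.0]]
wrist_force: [0.6, -0.9, -2.7]
tcp_pos: [0.4867, 0.2203, 0.096]
ee_rot: [[1.0, -0.019, -0.0], [-0.019, -1.0, -0.0], [-0.0, 0.0, -1.0]]
wrist_force: [-0.1, 0.1, -2.4]
tcp_pos: [0.4854, 0.2205, 0.0943]
wrist_force: [-0.9, 0.8, -1.6]
tcp_pos: [0.4847, 0.2208, 0.0935]
wrist_force: [-0.6, -0.5, 4.0]
```

```bash
for i in 1; do python3 -m jog '0.5 -1 0 -2 0; 0.5 0 0 0 0'|sed -n '2p;4p';  python3 -m jog '0.5 -1 0 -2 0; 0.5 0 0 0 0'|sed -n '2p;4p';  python3 -m jog '0.5 -1 0 -2 0; 0.5 0 0 0 0'|sed -n '2p;4p'; done;  python3 - <<'E'
from h import *
cap('wrist','w4')
im=cv2.imread('pics/w4.png')[165:310,180:440]
cv2.imwrite('pics/w4c.png',cv2.resize(im,None,fx=3,fy=3,interpolation=cv2.INTER_CUBIC))
E
```

```text
tcp_pos: [0.4842, 0.2207, 0.0928]
wrist_force: [-3.5, -2.6, 12.3]
tcp_pos: [0.4841, 0.2208, 0.0927]
wrist_force: [-3.9, -5.0, 20.8]
tcp_pos: [0.4841, 0.2208, 0.0926]
wrist_force: [-4.9, -6.5, 30.3]
```

View pics/w4c.png

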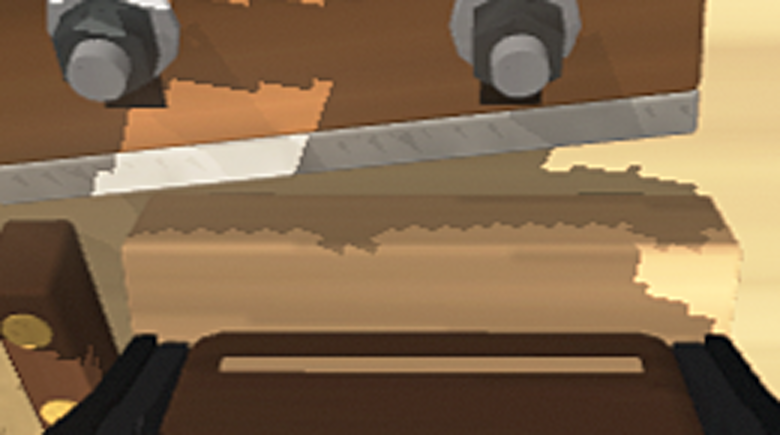

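```bash
python3 - <<'E'
from h import *
for fn,tcp,rows in[('w3',(.4786,.2271,.0914),(197,243,335)),('w4',(.4841,.2208,.0926),(193,245,335))]:
    g=np.array(tcp)+[0,0,.011]
    def pts(q):
        f,h,e=q;x=np.array([np.cos(f),0,np.sin(f)]);z=np.array([-np.sin(f),0,np.cos(f)])
        return [g+(a-e)*x+(b-h)*z for a,b in[(.025,0),(.025,.022),(.012,.06)]]
    s=least_squares(lambda q:[proj(fn,p)[1]-165-rw/3 for p,rw in zip(pts(q),rows)],[.3,.046,0],x_scale=[.1,.01,.01])
    print(fn,np.degrees(s.x[0]),s.x[1:],s.fun,[p.round(4).tolist() for p in pts(s.x)])
    f,h,e=s.x;x=np.array([np.cos(f),0,np.sin(f)]);z=np.array([-np.sin(f),0,np.cos(f)])
    p=np.load('deck.npy')
    for do in((0,0,0),(-.002,-.002,0)):
        R,o=deckT(np.r_[p[:3]+do,p[3]])
        for b in(-.025,.025): print('bottom edge in deck',(R.T@(g+(b-e)*x-h*z-o)*1e3).round(1))
    print([ (ondeck(fn,180+a/3,165+b/3,p,.018)*1e3).round(1).tolist() for a,b in((12,262),(95,262))] if fn=='w3' else [(ondeck(fn,180+a/3,165+b/3,p,.018)*1e3).round(1).tolist() for a,b in((72,290),(0,293))])
E
```

```text
w3 52.65078868143991 [0.16122293 0.29585137] [-1.42108547e-14 -5.68434189e-14  1.42108547e-14] [[0.4424, 0.2271, -0.2107], [0.425, 0.2271, -0.1974], [0.3869, 0.2271, -0.1847]]
bottom edge in deck [-203.2   -8.9 -221.6]
bottom edge in deck [-157.    -8.4 -202.3]
bottom edge in deck [-201.5   -6.9 -222.6]
bottom edge in deck [-155.3   -6.4 -203.3]
[[38.1, 61.5, 18.0], [38.2, 47.6, 18.0]]
w4 70.26939044689183 [0.07111801 0.306883  ] [-1.42108547e-14  1.42108547e-14 -4.26325641e-14] [[0.4559, 0.2208, -0.1857], [0.4352, 0.2208, -0.1783], [0.395, 0.2208, -0.1777]]
bottom edge in deck [-171.   -14.8 -219.8]
bottom edge in deck [-132.8  -14.5 -187.4]
bottom edge in deck [-169.3  -12.7 -220.8]
bottom edge in deck [-131.1  -12.4 -188.4]
[[38.6, 46.0, 18.0], [37.8, 58.4, 18.0]]
```

```bash
python3 - <<'E'
from h import *
for fn,tcp,rows in[('w3',(.4786,.2271,.0914),(197,243)),('w4',(.4841,.2208,.0926),(193,245))]:
    g=np.array(tcp)+[0,0,.011]
    for mode in(0,1):
        def pts(q):
            f=q[0];h,e=(q[1],0) if mode==0 else (.046,q[1]);x=np.array([np.cos(f),0,np.sin(f)]);z=np.array([-np.sin(f),0,np.cos(f)])
            return [g+(a-e)*x+(b-h)*z for a,b in[(.025,0),(.025,.022),(-.025,0)]]
        s=least_squares(lambda q:[proj(fn,p)[1]-165-rw/3 for p,rw in zip(pts(q),rows)],[.3,.046 if mode==0 else 0],x_scale=[.1,.01],bounds=([-.2,-.02],[.8,.07]))
        p=np.load('deck.npy');R,o=deckT(np.r_[p[:3]+[-.002,-.003,0],p[3]])
        print(fn,mode,np.degrees(s.x[0]),s.x[1],s.fun,[(R.T@(q-o)*1e3).round(1).tolist() for q in pts(s.x)])
E
```

```text
w3 0 6.103011518752843 0.04544906314910504 [-2.98427949e-13  2.89901436e-12] [[37.0, -4.2, -1.9], [45.9, -4.2, 18.3], [-8.7, -5.1, 18.4]]
w3 1 6.171202533445339 0.0002422451676943256 [-1.43543843e-10  3.00673264e-10] [[36.6, -4.2, -2.3], [45.5, -4.2, 17.9], [-9.2, -5.1, 17.9]]
w4 0 8.671395834055074 0.04351812642994251 [1.27897692e-13 4.26325641e-14] [[45.4, -10.3, -1.6], [53.4, -10.4, 18.9], [-1.1, -11.2, 16.6]]
w4 1 9.028903707629382 0.0012315372918314915 [-6.11066753e-13  1.37845291e-12] [[43.7, -10.4, -3.4], [51.6, -10.4, 17.1], [-3.0, -11.2, 14.5]]
```

The fit shows the block at about 9°, with its lower edge still on the fence top. I'll move it further uphill and let it drop flat.

```bash
python3 -m jog '0.5 4 0 14 0; 0.5 0 0 0 0'|sed -n '2p;4p'; python3 -m jog '0.5 8 0 0 0; 0.5 0 0 0 0'|sed -n '2p;4p'
```

```text
tcp_pos: [0.4855, 0.2208, 0.1008]
wrist_force: [-0.1, 0.2, -3.3]
tcp_pos: [0.4929, 0.2202, 0.099]
wrist_force: [-0.7, -0.1, -2.0]
```

```bash
python3 -m jog '0.5 0 0 -2 0; 0.5 0 0 -1 0; 0.5 0 0 0 0'|sed -n '2p;4p'; python3 -m jog '0.5 -1 0 -2 0; 0.5 0 0 0 0'|sed -n '2p;4p'; python3 -m jog '0.5 -1.5 0 -2 0; 0.5 0 0 0 0'|sed -n '2p;4p'; python3 -m jog '0.5 -1.5 0 -2 0; 0.5 0 0 0 0'|sed -n '2p;4p'
```

```text
tcp_pos: [0.4929, 0.2203, 0.098]
wrist_force: [-1.9, -2.0, 4.4]
tcp_pos: [0.4921, 0.2202, 0.0967]
wrist_force: [-3.6, -3.2, 8.7]
tcp_pos: [0.4913, 0.2203, 0.0955]
wrist_force: [-3.7, -4.6, 11.5]
tcp_pos: [0.4905, 0.2204, 0.0943]
wrist_force: [-3.0, -5.2, 14.5]
```

```bash
python3 -m jog '0.5 -2 0 -2 0; 0.5 0 0 0 0'|sed -n '2p;4p'; python3 -m jog '0.5 -2 0 -1.5 0; 0.5 0 0 0 0'|sed -n '2p;4p'; python3 -m jog '0.5 -2 0 -1.5 0; 0.5 0 0 0 0'|sed -n '2p;4p'; python3 -m jog '0.5 -2 0 -1.5 0; 0.5 0 0 0 0'|sed -n '2p;4p'
```

```text
tcp_pos: [0.4892, 0.221, 0.0931]
wrist_force: [-3.7, -3.6, 16.9]
tcp_pos: [0.4879, 0.2216, 0.0921]
wrist_force: [-3.8, -3.0, 18.1]
tcp_pos: [0.4863, 0.2221, 0.0908]
wrist_force: [-2.3, -3.1, 18.3]
tcp_pos: [0.4847, 0.2225, 0.0894]
wrist_force: [-1.9, -1.8, 18.4]
```

```bash
python3 -m jog '0.5 -2 0 -1.5 0; 0.5 0 0 0 0'|sed -n '2p;4p'; python3 -m jog '0.5 -2 0 -1.5 0; 0.5 0 0 0 0'|sed -n '2p;4p'; python3 -m jog '0.5 -2 0 -1.5 0; 0.5 0 0 0 0'|sed -n '2p;4p'; python3 -m jog '0.5 -2 0 -1.5 0; 0.5 0 0 0 0'|sed -n '2p;4p'
```

```text
tcp_pos: [0.4839, 0.2227, 0.0886]
wrist_force: [0.7, -4.1, 19.6]
tcp_pos: [0.4836, 0.2228, 0.0884]
wrist_force: [3.7, -6.2, 23.8]
tcp_pos: [0.4835, 0.2229, 0.0882]
wrist_force: [7.2, -9.6, 27.8]
tcp_pos: [0.4827, 0.2235, 0.0874]
wrist_force: [8.0, -8.5, 27.6]
```

```bash
python3 -m jog '0.5 -3 0 -0.5 0; 0.5 0 0 0 0'|sed -n '2p;4p'; python3 -m jog '0.5 -3 0 -0.5 0; 0.5 0 0 0 0'|sed -n '2p;4p'; python3 -m jog '0.5 -3 0 0 0; 0.5 0 0 0 0'|sed -n '2p;4p'; python3 -m jog '0.5 -3 0 0 0; 0.5 0 0 0 0'|sed -n '2p;4p'
```

```text
tcp_pos: [0.4802, 0.2253, 0.0853]
wrist_force: [11.1, -2.2, 13.5]
tcp_pos: [0.4777, 0.2256, 0.0847]
wrist_force: [13.7, -4.3, 15.5]
tcp_pos: [0.4745, 0.2257, 0.0848]
wrist_force: [12.8, -3.6, 16.1]
tcp_pos: [0.4708, 0.2257, 0.0847]
wrist_force: [11.2, -2.9, 17.3]
```

```bash
python3 -m jog '0.5 -2 0 0 0; 0.5 0 0 0 0'|sed -n '2p;4p'; python3 - <<'E'
from h import *
cap('wrist','w5'); tcp=r.sense()['tcp_pos'];g=tcp+[0,0,.011]
for fn in('w4','w5'):
    im=cv2.imread(f'pics/{fn}.png').astype(int)
    prof=im[:,300:330].mean(1).sum(1)
    print(fn,[int(x) for x in prof[186:290:2]])
for f in(10,15,20,25,30,35):
    f=np.radians(f);x=np.array([np.cos(f),0,np.sin(f)]);z=np.array([-np.sin(f),0,np.cos(f)])
    print(round(np.degrees(f)),[round(float(proj('w5',g+a*x+(b-.045)*z)[1]),1) for a,b in[(.025,0),(.025,.022),(.012,.06)]])
E
```

```text
tcp_pos: [0.4681, 0.2257, 0.0843]
wrist_force: [9.9, -1.6, 17.3]
w4 [241, 243, 245, 248, 254, 253, 249, 246, 247, 253, 389, 408, 376, 374, 375, 376, 356, 317, 323, 321, 317, 318, 277, 284, 283, 280, 284, 290, 343, 350, 370, 413, 404, 395, 393, 390, 394, 402, 399, 394, 383, 374, 370, 373, 420, 128, 126, 126, 114, 379, 384, 400]
w5 [313, 316, 319, 324, 327, 324, 321, 318, 318, 318, 321, 279, 321, 354, 364, 369, 360, 374, 411, 412, 415, 415, 416, 413, 413, 413, 413, 411, 407, 402, 378, 306, 303, 303, 307, 307, 297, 287, 290, 316, 251, 123, 141, 147, 147, 144, 144, 143, 137, 140, 444, 434]
10 [227.3, 244.8, 315.2]
15 [222.3, 243.2, 319.5]
20 [217.7, 242.0, 323.8]
25 [213.5, 241.4, 328.1]
30 [209.9, 241.4, 332.3]
35 [206.8, 241.9, 336.3]
```

```bash
python3 -m jog '0.5 3 0 0 0; 0.5 3 0 0 0; 0.5 0 0 0 0'|sed -n '2p;4p'; python3 -m jog '1 0 0 0 0; 1 0 0 0 0; 1 0 0 0 0'|sed -n '2p;4,6p'; python3 - <<'E'
from h import *
cap('wrist','w6')
im=cv2.imread('pics/w6.png').astype(int)
for c in(255,310,350): print([int(x) for x in im[186:290:2,c:c+12].mean(1).sum(1)])
E
```

```text
tcp_pos: [0.4698, 0.2255, 0.0833]
wrist_force: [-4.1, 5.0, 21.0]
tcp_pos: [0.4653, 0.2208, 0.0776]
wrist_force: [-0.8, 2.4, 1.4]
gripper_width: 0.996
gripper_force: 1.0
[520, 593, 607, 329, 320, 332, 336, 335, 335, 336, 336, 340, 339, 394, 416, 416, 421, 507, 617, 611, 602, 597, 595, 594, 606, 602, 596, 585, 589, 446, 335, 378, 125, 139, 147, 144, 145, 143, 126, 431, 416, 424, 488, 126, 149, 147, 143, 150, 150, 149, 152, 153]
[321, 327, 332, 304, 315, 316, 317, 314, 311, 312, 314, 315, 384, 400, 401, 402, 394, 404, 415, 371, 343, 340, 341, 344, 350, 346, 341, 327, 322, 321, 341, 323, 112, 143, 142, 141, 139, 139, 104, 420, 421, 428, 319, 132, 147, 144, 150, 150, 152, 150, 151, 148]
[320, 322, 329, 287, 286, 298, 310, 308, 306, 303, 311, 378, 403, 402, 403, 404, 404, 415, 385, 324, 335, 340, 344, 349, 357, 351, 343, 330, 324, 321, 320, 199, 125, 143, 142, 139, 139, 135, 93, 428, 420, 426, 212, 131, 137, 142, 148, 152, 153, 151, 150, 147]
```

```bash
python3 -m jog '1 0 0 30 0; 1 0 0 50 0; 1 -30 5 50 0; 1 -40 10 45 0; 1 -5 0 0 0'|sed -n '2p;4p'; python3 -m jog '1 0 0 0 0;1 0 0 0 0'|sed -n '2p;4p'; cat >> h.py <<'E'
def rect(fn,p,h,x0,x1,y0,y1,st):
    # metric image of deck plane z=h: rows x (mm, high first), cols y (mm, high first)
    R,o=deckT(p); xs=np.arange(x1,x0,-st);ys=np.arange(y1,y0,-st)
    X,Y=np.meshgrid(xs,ys,indexing='ij');P=np.stack([X,Y,np.full_like(X,h,dtype=float)],-1)/1e3@R.T+o
    d=np.load(f'pics/{fn}.npz');q=(P-d['o'])@d['R'];u=d['f']*q[...,0]/q[...,2]+d['cx'];v=d['f']*q[...,1]/q[...,2]+d['cy']
    return cv2.remap(cv2.imread(f'pics/{fn}.png'),u.astype(np.float32),v.astype(np.float32),cv2.INTER_LINEAR),xs,ys
E
python3 - <<'E'
from h import *
cap('wrist','w7'); cap('top','t7')
p=np.load('deck.npy')
im,xs,ys=rect('w7',p,22,-24,80,-66,70,4)
hsv=cv2.cvtColor(im,cv2.COLOR_BGR2HSV)
for i,x in enumerate(xs): print('%4d'%x,' '.join('%2d'%(v//10) for v in hsv[i,:,2]),'|',' '.join('%2d'%(v//10) for v in hsv[i,:,1]))
E
```

```text
tcp_pos: [0.3893, 0.2361, 0.2559]
wrist_force: [1.1, 0.1, -0.3]
tcp_pos: [0.3897, 0.2346, 0.2511]
wrist_force: [0.3, 0.8, 1.0]
  80 21 24 14 14 16 22 22 22 22 22 23 24 22 22 22 22 23 22 22 22 22 23 22 21 18 17 23 24 25 25 24 24 24 24 | 11  8  9 10 12 15 15 15 15 15 15 15 15 15 15 15 15 15 15 15 15 15 15 16 13  6  1  1  1  1  1  9  8  8
  76 21 24 14 14 13 22 23 23 22 22 22 22 21 21 20 20 21 16 23 25 25 25 24 24 24 24 24 24 24 24 24 24 24 24 | 11  8 10  9 10 15 15 15 15 15 15 15 15 15 15 15 16 12  1  0  1  1  1  1  1  1  1  1  1  1  1  8  8  8
  72 21 24 24 15 15 22 21 21 20 18 21 21 25 24 24 24 24 25 24 25 24 24 25 25 24 24 24 24 24 24 24 24 24 24 | 11  8  9 10  9 15 15 15 16 15  8  2  0  1  1  1  1  1  1  1  1  1  1  0  3  5  8  8  8  8  8  8  8  8
  68 21 24 25 15 14 25 25 25 24 24 24 24 24 24 24 24 24 23 24 24 24 24 24 24 24 24 24 24 24 24 24 24 24 24 | 11  7  7  9 10  0  0  1  1  1  1  1  1  1  1  1  0  4  6  8  8  8  8  8  8  8  8  8  8  8  8  8  8  8
  64 21 24 24 24 24 25 24 25 24 24 23 24 24 24 24 24 24 24 24 24 24 24 24 24 24 24 24 24 24 24 24 24 24 24 | 11  8  8  8  8  0  1
[... 3812 characters left out ...]
4 14 14 14 13 14 14 14 14 14 13 13 13 14 14 14 15 14 14 14  6  6  6
 -12 22 22 23 12 12 13  9  9  9  9  9  8  7  7  7 12 13 13 12 18 18 17 17 22 22 22 21 22 22 22 21 25 25 25 | 11 11 10 15 14 15 16 16 16 16 17 17 17 17 18 13 13 13 13 12 12 12 12 10 10 10 10  8  6  6  6  6  6  6
 -16 21 21 24 25 25 25 25 25 25 25 25 25 25 25 25 25 25 25 25 25 25 25 25 25 25 25 25 25 25 25 25 25 25 25 | 11 11  8  4  4  6  5  5  5  5  5  5  5  5  5  5  5  5  6  6  5  5  5  5  5  5  5  5  5  5  5  5  5  5
 -20 21 21 22 23 22 21 21 22 22 22 22 22 22 22 22 22 22 21 16 22 20 21 20 21 21 22 21 21 21 21 21 21 21 21 | 11 11 10 10 10 11 11 11 11 11 11 11 11 11 11 11 11 11 11 11 11 11 11 11 11 11 11 11 11 11 11 11 11 11
```

```bash
python3 - <<'E'
from h import *
p=np.load('deck.npy')
im,xs,ys=rect('w7',p,22,30,82,-70,72,1)
V=cv2.cvtColor(im,cv2.COLOR_BGR2HSV)[...,2].astype(int)
c=lambda y:int(72-y)
for y in(58,54,25,5,-15,-35): print(y,dict(zip(xs.tolist(),V[:,c(y)-2:c(y)+3].mean(1).astype(int).tolist())) if y==58 else V[:,c(y)-2:c(y)+3].mean(1).astype(int).tolist())
i=lambda x:int(82-x)
print('y',ys[0],'..');
for x in(46,42,38): print(x,V[i(x)-1:i(x)+2].mean(0).astype(int)[8:45].tolist(), V[i(x)-1:i(x)+2].mean(0).astype(int)[125:142].tolist())
R,o=deckT(p)
for n,m in[('stop end top',(40,56,18)),('stop end foot',(40,56,0)),('blk top',(50,0,22)),('blk foot',(50,0,0)),('stop in top',(30,50,18)),('stop in foot',(30,50,0)),('blk end top',(44,50,22)),('blk end foot',(44,50,0)),('strip',(67,0,20))]:
    u,v=proj('w7',R@(np.array(m)/1e3)+o);print(n,(ondeck('w7',u,v,p,.022)*1e3).round(1)[:2])
E
```

```text
58 {82: 147, 81: 147, 80: 146, 79: 147, 78: 148, 77: 149, 76: 148, 75: 150, 74: 180, 73: 180, 72: 154, 71: 152, 70: 160, 69: 158, 68: 151, 67: 153, 66: 230, 65: 250, 64: 248, 63: 248, 62: 249, 61: 249, 60: 249, 59: 251, 58: 251, 57: 252, 56: 252, 55: 251, 54: 251, 53: 251, 52: 251, 51: 251, 50: 251, 49: 251, 48: 253, 47: 231, 46: 145, 45: 101, 44: 97, 43: 90, 42: 85, 41: 92, 40: 120, 39: 129, 38: 127, 37: 127, 36: 125, 35: 127, 34: 164, 33: 214, 32: 235, 31: 246}
54 [183, 179, 179, 175, 179, 174, 169, 174, 170, 164, 167, 162, 162, 158, 160, 215, 232, 245, 247, 247, 248, 249, 250, 251, 251, 252, 252, 251, 251, 251, 251, 251, 251, 252, 255, 208, 98, 86, 88, 89, 88, 95, 122, 131, 130, 129, 127, 130, 176, 225, 239, 247]
25 [23, 11, 240, 230, 229, 226, 223, 218, 215, 193, 230, 251, 246, 245, 245, 244, 244, 238, 241, 245, 246, 247, 247, 249, 251, 250, 168, 148, 151, 151, 160, 199, 200, 250, 255, 254, 253, 253, 253, 253, 253, 253, 252, 252, 251, 251, 253, 224, 180, 164, 137, 119]
5 [230, 232, 229, 226, 226, 230, 196, 210, 248, 244, 243, 243, 241, 240, 237, 235, 244, 244, 244, 245, 246, 247,
[... 992 characters left out ...]
 90, 89, 90, 91, 91, 91, 90, 93, 97, 90, 99, 138, 152, 153, 157, 160, 160, 160, 161, 159, 154, 205, 253, 254, 252, 252, 252, 252, 253, 253] [254, 254, 254, 254, 254, 254, 254, 254, 254, 255, 252, 251, 251, 251, 251, 251, 251]
38 [163, 163, 136, 118, 126, 127, 128, 129, 129, 130, 130, 130, 130, 133, 130, 101, 70, 95, 157, 151, 150, 149, 150, 158, 165, 164, 162, 164, 208, 248, 253, 251, 251, 251, 251, 251, 251] [252, 252, 252, 252, 253, 253, 253, 253, 253, 253, 248, 251, 251, 251, 251, 251, 251]
stop end top [41.7 55.2]
stop end foot [49. 52.]
blk top [50.  0.]
blk foot [58.3 -0.1]
stop in top [31.9 49.3]
stop in foot [39.7 46.4]
blk end top [44. 50.]
blk end foot [52.8 46.4]
strip [67.7 -0. ]
```

Read numerically, the block lies flat and against the fence to within about 1 mm, with 13.5 mm left to the end stop. The slot is about 18 mm at y=0, which calls for the medium wedge with its tip at about 41 mm. I'll push the rib +y with the open fingers straddling it.

```bash
python3 -m jog '1 42 -7 -40 0; 1 42 -6 -40 0; 1 0 0 -40 0; 1 0 0 -20 0;1 0 0 0 0'|sed -n '2,4p'; python3 -m jog '1 0 0 -15 0; 1 0 0 -5 0; 1 0 0 0 0'|sed -n '2p;4p'
```

```text
tcp_pos: [0.4732, 0.221, 0.1101]
ee_rot: [[1.0, -0.021, -0.005], [-0.021, -1.0, -0.004], [-0.005, 0.004, -1.0]]
wrist_force: [-0.5, -0.1, 0.1]
tcp_pos: [0.4738, 0.2224, 0.0927]
wrist_force: [-0.0, -0.9, -0.7]
```

```bash
python3 -m jog '1 0 4 0 0; 1 0 4 0 0; 1 0 0 0 0'|sed -n '2p;4p'; python3 -m jog '1 0 3 0 0; 1 0 0 0 0'|sed -n '2p;4p'; python3 -m jog '1 0 2.5 0 0; 1 0 0 0 0'|sed -n '2p;4p';python3 -m jog '1 0 2 0 0; 1 0 0 0 0'|sed -n '2p;4p'
```

```text
tcp_pos: [0.4741, 0.2308, 0.093]
wrist_force: [-0.4, -0.2, 0.7]
tcp_pos: [0.474, 0.2335, 0.0928]
wrist_force: [0.1, -0.9, 1.5]
tcp_pos: [0.474, 0.236, 0.0927]
wrist_force: [-0.7, -2.5, 0.2]
tcp_pos: [0.474, 0.2381, 0.0927]
wrist_force: [0.6, -3.1, 0.7]
```

```bash
python3 -m jog '1 0 2 0 0; 1 0 0 0 0'|sed -n '2p;4p'; python3 -m jog '1 0 1.5 0 0; 1 0 0 0 0'|sed -n '2p;4p';python3 -m jog '1 0 1.5 0 0; 1 0 0 0 0'|sed -n '2p;4p'; python3 -m jog '1 0 1.5 0 0; 1 0 0 0 0'|sed -n '2p;4p'
```

```text
tcp_pos: [0.4737, 0.2389, 0.0927]
wrist_force: [1.4, -5.2, 2.3]
tcp_pos: [0.4735, 0.239, 0.0926]
wrist_force: [3.6, -9.8, 3.5]
tcp_pos: [0.4733, 0.2391, 0.0926]
wrist_force: [3.4, -13.8, 4.6]
tcp_pos: [0.4731, 0.2392, 0.0926]
wrist_force: [4.9, -17.2, 5.5]
```

```bash
python3 -m jog '1 0 -5 0 0; 1 0 -4 0 0; 1 0 0 30 0; 1 0 0 40 0; 1 -40 0 50 0'|sed -n '2p;4p'; python3 -m jog '1 -45 0 45 0; 1 0 0 0 0;1 0 0 0 0'|sed -n '1,4p'; python3 - <<'E'
from h import *
cap('wrist','w8')
p=np.load('deck.npy')
im,xs,ys=rect('w8',p,22,30,82,-70,72,1)
hsv=cv2.cvtColor(im,cv2.COLOR_BGR2HSV);V=hsv[...,2].astype(int);S=hsv[...,1].astype(int)
c=lambda y:int(72-y);i=lambda x:int(82-x)
for y in(58,54,45,25,5,-15,-35,-45): print(y,V[20:,c(y)-2:c(y)+3].mean(1).astype(int).tolist(),'S',S[:25,c(y)-2:c(y)+3].mean(1).astype(int).tolist())
for x in(46,42,38): print(x,V[i(x)-1:i(x)+2].mean(0).astype(int)[8:35].tolist(), V[i(x)-1:i(x)+2].mean(0).astype(int)[112:138].tolist())
E
```

```text
tcp_pos: [0.4356, 0.2365, 0.2119]
wrist_force: [-0.4, 2.1, 0.4]
time_s: 25.52
tcp_pos: [0.3903, 0.236, 0.2557]
ee_rot: [[1.0, -0.019, 0.0], [-0.019, -1.0, 0.001], [0.0, -0.001, -1.0]]
wrist_force: [0.3, 0.5, -0.6]
58 [249, 249, 250, 250, 251, 252, 248, 213, 186, 184, 167, 160, 168, 191, 191, 166, 118, 100, 97, 90, 86, 89, 123, 128, 126, 126, 125, 124, 137, 156, 145, 144] S [97, 100, 100, 97, 97, 97, 98, 97, 93, 95, 100, 97, 96, 99, 99, 98, 83, 81, 83, 81, 82, 79, 80, 77, 76]
54 [246, 248, 250, 250, 251, 253, 217, 160, 152, 155, 155, 155, 155, 156, 159, 118, 85, 85, 85, 86, 86, 90, 126, 130, 128, 130, 121, 113, 114, 131, 142, 149] S [127, 126, 127, 124, 120, 120, 119, 116, 116, 116, 112, 111, 109, 98, 88, 84, 81, 79, 81, 83, 83, 79, 80, 77, 76]
45 [238, 247, 249, 251, 252, 248, 217, 203, 194, 192, 196, 195, 192, 241, 255, 254, 253, 253, 253, 252, 252, 253, 253, 252, 251, 251, 253, 242, 204, 174, 170, 173] S [151, 153, 154, 152, 152, 151, 152, 151, 153, 153, 154, 162, 101, 2, 9, 11, 12, 12, 12, 10, 30, 80, 81, 78, 73]
25 [245, 246, 248, 248, 251, 240, 175, 150, 153, 149, 162, 195, 200,
[... 1372 characters left out ...]
 253, 253, 253, 253, 253, 253, 253, 253] [252, 252, 253, 253, 253, 253, 253, 253, 253, 250, 247, 248, 248, 248, 248, 248, 248, 249, 249, 249, 249, 249, 249, 248, 248, 248]
42 [159, 160, 159, 135, 91, 86, 88, 88, 89, 89, 89, 87, 84, 78, 125, 227, 255, 253, 252, 252, 252, 252, 252, 252, 252, 252, 252] [254, 254, 254, 254, 254, 254, 254, 254, 255, 254, 244, 251, 250, 250, 250, 250, 250, 250, 250, 250, 250, 250, 250, 250, 250, 250]
38 [162, 162, 134, 113, 124, 127, 127, 128, 129, 129, 130, 132, 127, 87, 112, 217, 254, 253, 251, 251, 251, 251, 251, 251, 251, 251, 251] [253, 253, 253, 253, 253, 253, 253, 253, 253, 252, 250, 251, 251, 251, 251, 251, 251, 251, 251, 251, 251, 251, 251, 251, 251, 251]
```

The block is home, with its end at y≈49.5 mm and its uphill edge straight and unchanged. The slot is about 17.7 mm. Next I'll locate the red-tailed medium wedge.

```bash
python3 -m jog '1 3 -57 8 0; 1 2 -57 8 0; 1 2 -57 8 0; 1 2 -57 8 0; 1 2 -57 8 0'|sed -n '2p'; python3 -m jog '1 0 -57 5 0; 1 0 -57 0 0; 1 0 -57 0 0; 1 0 -50 0 0; 1 0 0 0 0'|sed -n '1,4p'; python3 - <<'E'
from h import *
print(r.sense()['joints'].round(1))
cap('wrist','w9')
im=cv2.imread('pics/w9.png');hsv=cv2.cvtColor(im,cv2.COLOR_BGR2HSV)
# red paint
H,S,V=[hsv[...,k].astype(int) for k in range(3)]
m=((H<5)|(H>175))&(S>200)&(V>120)
m[280:]=0
n,lab,st,cen=cv2.connectedComponentsWithStats(m.astype(np.uint8))
for k in range(1,n):
    if st[k,4]>25: print('red',st[k],cen[k].round(1),onz('w9',*cen[k],.032).round(4), H[lab==k].mean(),S[lab==k].mean(),V[lab==k].mean())
E
```

```text
tcp_pos: [0.4017, -0.0515, 0.2946]
time_s: 26.82
tcp_pos: [0.4013, -0.2736, 0.298]
ee_rot: [[1.0, -0.026, -0.005], [-0.026, -1.0, 0.001], [-0.005, -0.001, -1.0]]
wrist_force: [-1.2, 0.7, -0.9]
[-15.1   5.9 -11.5  -0.  -72.9 103.6]
```

```bash
python3 - <<'E'
from h import *
print(proj('w9',(.446,-.292,.032)),proj('w9',(.612,-.244,.032)),proj('w9',(.446,-.2,.032)))
im=cv2.imread('pics/w9.png');hsv=cv2.cvtColor(im,cv2.COLOR_BGR2HSV)
H,S,V=[hsv[...,k].astype(int) for k in range(3)]
# metric map at z=32mm
xs=np.arange(.63,.42,-.006);ys=np.arange(-.22,-.32,-.004)
for x in xs:
    row=[]
    for y in ys:
        u,v=map(int,proj('w9',(x,y,.032))); row.append('%3d/%-3d'%(H[v,u],S[v,u]) if 0<=v<480 else '   .   ')
    print('%.3f'%x,' '.join(row))
E
```

```text
(np.float64(337.625471121494), np.float64(168.1170383069063)) (np.float64(289.41606264738715), np.float64(7.115751760918528)) (np.float64(259.3381423511025), np.float64(170.11204566044404))
0.630    .       .       .       .       .       .       .       .       .       .       .       .       .       .       .       .       .       .       .       .       .       .       .       .       .   
0.624    .       .       .       .       .       .       .       .       .       .       .       .       .       .       .       .       .       .       .       .       .       .       .       .       .   
0.618  19/112  18/113  20/113  18/114  18/112  18/111  19/112  19/114  19/113  19/111  19/109  19/109  19/108  18/109  19/108  19/109  19/112  18/115  19/112  19/112    .       .       .       .       .   
0.612  19/112  19/115  19/111  19/107  19/112  19/109  19/111  18/110  19/109  19/101  16/127  20/103  19/111  19/111  18/115  19/112  19/113  19/112  19/112  19/111  18/112  19/112  19/113  19/112  18/110
0.606  18/114  18/112  19/113  18/115  18/111  19/114  18/112  19/111  13/157  14/155 
[... 5599 characters left out ...]
8   20/94   18/102  14/115  21/96   20/97   19/103  18/106  18/105  18/105  19/105
0.438  18/111  19/112  19/111  19/112  19/108  18/108  18/108  19/108  18/110  19/108  19/107  18/102  18/104  18/101  19/101  18/105  19/102  18/104  18/103  19/103  18/104  18/104  18/104  18/103  18/103
0.432  19/110  19/112  19/109  19/107  18/104  18/107  19/104  19/109  19/108  19/105  19/103  18/101  19/100  19/102  18/105  18/105  18/103  19/101  18/102  19/101  19/102  18/101  19/101  19/103  18/102
0.426  19/110  19/108  19/108  19/108  18/107  18/105  18/108  18/107  19/108  18/107  18/105  18/103  18/104  18/102  18/101  17/103  18/105  17/105  19/103  18/106  18/106  18/106  18/105  18/100  18/103
```

```bash
python3 - <<'E'
from h import *
im=cv2.imread('pics/w9.png');hsv=cv2.cvtColor(im,cv2.COLOR_BGR2HSV)
xs=np.arange(.618,.436,-.0005);ys=np.arange(-.225,-.32,-.0005)
d=np.load('pics/w9.npz');X,Y=np.meshgrid(xs,ys,indexing='ij');q=(np.stack([X,Y,0*X+.032],-1)-d['o'])@d['R']
u=(d['f']*q[...,0]/q[...,2]+d['cx']).astype(np.float32);v=(d['f']*q[...,1]/q[...,2]+d['cy']).astype(np.float32)
h=cv2.remap(hsv,u,v,cv2.INTER_LINEAR)
m=((h[...,0]<16)&(h[...,1]>128)).astype(np.uint8);m=cv2.morphologyEx(m,cv2.MORPH_OPEN,np.ones((7,7)))
n,lab,st,_=cv2.connectedComponentsWithStats(m);k=1+st[1:,4].argmax();m=lab==k
P=np.c_[X[m],Y[m]]
rows=[(xs[i],ys[m[i]].max(),ys[m[i]].min()) for i in range(len(xs)) if m[i].sum()>10]
A=np.array(rows);sel=(A[:,0]>.465)&(A[:,0]<.59)
a=np.polyfit(A[sel,0],A[sel,1],1);st2=(A[:,0]>.465)&(A[:,0]<.51);b=np.polyfit(A[st2,0],A[st2,2],1)
print('straight ang',np.degrees(np.arctan(a[0])),'tail other side ang',np.degrees(np.arctan(b[0])),A[:,0].min(),A[:,0].max())
th=np.arctan(a[0]);e=np.array([np.cos(th),np.sin(th)]);nrm=np.array([-e[1],e[0]])
s=P@e;t=P@nrm;print('len',np.percentile(s,.2),np.percentile(s,99.8))
tip=np.percentile(s,99.8);tail=np.percentile(s,.2);tt=np.percentile(t,99.5);tb=np.percentile(t[s<tail+.05],.5)
print('tail width',tt-tb)
for nm,s0 in(('from tip',tip-.14),('from tail',tail+.03)):
    print(nm,'origin',(s0*e+(tt-.0134)*nrm).round(4),(s0*e+(tt+tb)/2*nrm).round(4))
E
```

```text
straight ang 10.432660994663772 tail other side ang 10.543349928818534 0.44500000000001905 0.6120000000000007
len 0.3858180073539783 0.5546698464365162
tail width 0.026617877136888568
from tip origin [ 0.4748 -0.2885] [ 0.4747 -0.2884]
from tail origin [ 0.4759 -0.2883] [ 0.4759 -0.2882]
```

```bash
python3 -m jog '0.7 30 -7 -50 6; 0.7 30 -7 -50 6; 0.7 19 0 -50 0; 0.7 0 0 -50 0; 0.7 0 0 -30 0'|sed -n '1,4p'; python3 -m jog '0.7 0 0 0 0;0.7 0 0 0 0'|sed -n '1,4p'
```

```text
time_s: 27.5
tcp_pos: [0.4794, -0.2828, 0.067]
ee_rot: [[0.982, 0.19, -0.005], [0.19, -0.982, 0.002], [-0.005, -0.003, -1.0]]
wrist_force: [-0.4, -0.4, 0.4]
time_s: 27.75
tcp_pos: [0.4818, -0.2844, 0.0718]
ee_rot: [[0.982, 0.19, 0.002], [0.19, -0.982, -0.001], [0.001, 0.001, -1.0]]
wrist_force: [-0.2, 0.2, 0.5]
```

```bash
python3 -m jog '0.7 -1.5 -3 -25 0; 0.7 0 0 -25 0; 0.7 0 0 -9.5 0; 0 0 0 0 0; 0 0 0 0 0'|sed -n '1,4p'; python3 -m jog '0 0 0 0 0;0 0 0 0 0'
```

```text
time_s: 28.38
tcp_pos: [0.4802, -0.2879, 0.0126]
ee_rot: [[0.982, 0.189, 0.003], [0.189, -0.982, -0.001], [0.002, 0.001, -1.0]]
wrist_force: [0.6, 0.2, 0.3]
time_s: 28.62
tcp_pos: [0.4795, -0.2877, 0.0118]
ee_rot: [[0.982, 0.189, 0.001], [0.189, -0.982, -0.0], [0.001, 0.001, -1.0]]
wrist_force: [-0.1, -0.1, -0.0]
gripper_width: 0.333
gripper_force: 0.0
```

```bash
python3 -m jog '0 0 0 0 0; 0 0 0 40 0; 0 0 0 55 0; 0 4 40 50 8; 0 6 50 10 10'; python3 -m jog '0 6 50 0 10; 0 6 50 0 10; 0 6 50 0 10; 0 6 50 0 10; 0 6 50 0 10'|sed -n 2,3p; python3 -m jog '0 2 30 0 9; 0 0 10 0 0; 0 0 0 0 0; 0 0 0 0 0'
```

```text
time_s: 29.25
tcp_pos: [0.4908, -0.1986, 0.1685]
ee_rot: [[0.874, 0.486, 0.007], [0.486, -0.874, -0.001], [0.006, 0.005, -1.0]]
wrist_force: [1.5, 0.7, -1.1]
gripper_width: 0.304
gripper_force: 30.0
tcp_pos: [0.5186, 0.0529, 0.1646]
ee_rot: [[0.187, 0.982, -0.001], [0.982, -0.187, -0.0], [-0.0, -0.001, -1.0]]
time_s: 30.38
tcp_pos: [0.5208, 0.0903, 0.1648]
ee_rot: [[0.039, 0.999, -0.001], [0.999, -0.039, -0.0], [-0.0, -0.001, -1.0]]
wrist_force: [-0.3, -0.6, -1.2]
gripper_width: 0.301
gripper_force: 30.0
```

```bash
python3 -m jog '0 1 4 -30 1.2; 0 0 0 -20 0; 0 0 0 -5 0; 0 0 0 0 0'|sed -n 1,4p; python3 -m jog '0 0 0 -4 0; 0 0 0 -3 0; 0 0 0 0 0'|sed -n 1,4p;  python3 -m jog '0 0 0 -3 0; 0 0 0 -2 0; 0 0 0 0 0'|sed -n 1,4p
```

```text
time_s: 30.88
tcp_pos: [0.5223, 0.0947, 0.1102]
ee_rot: [[0.017, 1.0, 0.0], [1.0, -0.017, -0.0], [-0.0, 0.0, -1.0]]
wrist_force: [0.4, -0.2, -1.8]
time_s: 31.25
tcp_pos: [0.522, 0.0954, 0.1029]
ee_rot: [[0.016, 1.0, -0.0], [1.0, -0.016, -0.0], [-0.0, -0.0, -1.0]]
wrist_force: [0.3, 0.3, -1.2]
time_s: 31.62
tcp_pos: [0.522, 0.0953, 0.0977]
ee_rot: [[0.016, 1.0, -0.0], [1.0, -0.016, -0.0], [-0.0, -0.0, -1.0]]
wrist_force: [0.0, 0.9, -1.8]
```

```bash
python3 -m jog '0 0 0 -2 0; 0 0 0 0 0'|sed -n '2p;4p'; python3 -m jog '0 0 0 -2 0; 0 0 0 0 0'|sed -n '2p;4p';  python3 -m jog '0 0 0 -1.5 0; 0 0 0 0 0'|sed -n '2p;4p'; python3 - <<'E'
from h import *
cap('wrist','wa')
p=np.load('deck.npy');p[0]-=.0015
im,xs,ys=rect('wa',p,22,30,90,-70,70,4)
hsv=cv2.cvtColor(im,cv2.COLOR_BGR2HSV)
for i,x in enumerate(xs): print('%4d'%x,' '.join('%2d/%-2d'%(a,b//10) for a,b in zip(hsv[i,:,0],hsv[i,:,1])))
E
```

```text
tcp_pos: [0.522, 0.0953, 0.0957]
wrist_force: [-0.4, -0.6, -1.3]
tcp_pos: [0.5223, 0.0954, 0.0939]
wrist_force: [0.3, -0.3, -1.6]
tcp_pos: [0.5226, 0.0955, 0.0927]
wrist_force: [1.0, 0.1, -0.3]
  90  0/0   0/0   0/0   0/0   0/0   0/0   0/0   0/0   0/0   0/0   0/0   0/0   0/0   0/0   0/0   0/0   0/0   0/0   0/0   0/0   0/0   0/0  14/14 13/1  60/0  10/1  14/14 14/14 14/15 13/15 14/14 19/7  19/9  18/10 19/9 
  86  0/0   0/0   0/0   0/0   0/0   0/0   0/0   0/0   0/0   0/0   0/0   0/0   0/0   0/0   0/0   0/0   0/0   0/0   0/0   0/0   0/0   0/0  14/14 14/13 30/4  60/5  14/15 14/14 13/14 14/14 14/15 19/2  19/9  19/9  18/9 
  82  0/0   0/0   0/0   0/0   0/0   0/0   0/0   0/0   0/0   0/0   0/0   0/0   0/0   0/0   0/0   0/0   0/0   0/0   0/0   0/0   0/0   0/0  16/14 16/14 14/12 17/3  17/2  16/2  19/2  17/2  19/2  18/7  18/9  19/9  19/9 
  78  0/0   0/0   0/0   0/0   0/0   0/0   0/0   0/0   0/0   0/0   0/0   0/0   0/0   0/0   0/0   0/0   0/0   0/0   0/0   0/0   0/0   0/0  19/3  21/2  19/3  17/2  20/3  20/3  18/3  22/2  19/2  14/13 13/15 13/15 13/15
  74  0/0   0/0   0/0   0/0   0/0   0/0   0/0 
[... 1617 characters left out ...]
11 16/11 15/11 16/11 15/11 16/11 18/9  19/9  18/9  18/9 
  42  0/0   0/0   0/0   0/0   0/0   0/0   0/0   0/0   0/0   0/0   0/0   0/0   0/0   0/0   0/0   0/0   0/0   0/0   0/0   0/0  27/6  28/5  16/11 16/11 16/11 15/11 16/11 16/11 16/11 16/11 16/11 18/9  18/9  18/9  18/9 
  38  0/0   0/0   0/0   0/0   0/0   0/0   0/0   0/0   0/0   0/0   0/0   0/0   0/0   0/0   0/0   0/0   0/0   0/0   0/0   0/0  25/7  16/11 16/11 16/11 15/11 15/11 15/11 16/11 16/11 16/11 16/11 18/9  18/9  18/9  18/9 
  34  0/0   0/0   0/0   0/0   0/0   0/0   0/0   0/0   0/0   0/0   0/0   0/0   0/0   0/0   0/0   0/0   0/0   0/0   0/0   0/0  12/14 10/13 11/13 11/12 11/13 11/13 10/13 15/11 16/11 16/11 16/11 29/3  28/3  30/3  28/3
```

```bash
python3 -m jog '0 0.5 0 -1.5 0; 0 0 0 0 0'|sed -n '2p;4p'; python3 -m jog '0.65 0 0 0 0; 0.65 0 0 0 0;0.65 0 0 0 0;0.65 0 0 0 0'; python3 - <<'E'
from h import *
cap('wrist','wb')
p=np.load('deck.npy');p[0]-=.0015
im,xs,ys=rect('wb',p,32,30,90,-70,15,4)
hsv=cv2.cvtColor(im,cv2.COLOR_BGR2HSV)
for i,x in enumerate(xs): print('%4d'%x,' '.join('%2d/%-2d'%(a,b//10) for a,b in zip(hsv[i,:,0],hsv[i,:,1])))
E
```

```text
tcp_pos: [0.523, 0.0955, 0.0913]
wrist_force: [-0.1, 0.2, 2.4]
time_s: 33.17
tcp_pos: [0.5225, 0.0954, 0.0908]
ee_rot: [[0.016, 1.0, -0.0], [1.0, -0.016, -0.0], [-0.0, -0.0, -1.0]]
wrist_force: [0.4, -0.3, -0.2]
gripper_width: 0.624
gripper_force: 0.0
  90  0/0   0/0   0/0   0/0   0/0   0/0   0/0   0/0   0/0  14/15 13/14 26/8  16/12 14/14 14/14 13/14 13/15 19/2  19/9  19/9  19/9  18/9 
  86  0/0   0/0   0/0   0/0   0/0   0/0   0/0   0/0   0/0  14/15 17/5  18/2  18/2  21/2  18/2  17/2  18/2  20/3  16/11 15/13 14/14 14/14
  82  0/0   0/0   0/0   0/0   0/0   0/0   0/0   0/0   0/0  20/0  30/0  20/0   0/0  18/2  19/2  18/3  15/9  13/14 14/14 13/14 13/14 13/14
  78  0/0   0/0   0/0   0/0   0/0   0/0   0/0   0/0   0/0  14/10 14/15 13/14 14/14 14/14 13/14 14/14 14/14 14/14 14/14 14/14 14/14 14/14
  74  0/0   0/0   0/0   0/0   0/0   0/0   0/0   0/0   0/0  13/14 13/14 13/14 14/14 14/14 14/14 14/14 14/15 14/15 14/14 14/14 14/14 14/14
  70  0/0   0/0   0/0   0/0   0/0   0/0   0/0   0/0   0/0  14/14 13/14 14/15 14/15 13/15 14/15 13/14 14/14 14/15 14/14 14/14 13/14 14/14
  66  0/0   0/0   0/0   0/
[... 505 characters left out ...]
3/14 13/14 14/14
  50  0/0   0/0   0/0   0/0   0/0   0/0   0/0   0/0  25/6  16/11 16/11 15/11 16/11 16/11 16/11 16/11 16/11 18/10 18/9  18/9  18/9  18/9 
  46  0/0   0/0   0/0   0/0   0/0   0/0   0/0   0/0  26/7  16/11 15/11 15/11 15/11 16/11 16/11 15/11 16/11 17/10 18/9  18/9  18/9  18/9 
  42  0/0   0/0   0/0   0/0   0/0   0/0   0/0  12/13 11/14 11/13 11/13 12/13 11/13 12/12 16/11 16/11 16/11 26/7  29/3  28/3  30/4  28/3 
  38  0/0   0/0   0/0   0/0   0/0   0/0   0/0  12/13 12/13 12/13 11/13 12/13 11/13 12/13 16/11 16/11 20/15 18/9  28/3  28/3  28/3  28/3 
  34  0/0   0/0   0/0   0/0   0/0   0/0   0/0  16/11 16/11 16/11 16/11 16/11 12/13 11/13 14/11 16/11 20/14 21/8  28/4  28/4  28/4  28/4
```

```bash
python3 -m jog '0.65 0 0 30 0; 0.65 0 0 40 0; 0.3 -20 -30 50 0; 0 -30 -35 40 0; 0 0 0 0 0'|sed -n '2p'; python3 -m jog '0 0 0 0 0; 0 0 0 0 0'|sed -n '1,2p'; python3 - <<'E'
from h import *
cap('wrist','wc')
p=np.load('deck.npy');p[0]-=.0015
im,xs,ys=rect('wc',p,32,34,94,-176,50,4)
hsv=cv2.cvtColor(im,cv2.COLOR_BGR2HSV)
print('     ',' '.join('%4d'%y for y in ys[::2]))
for i,x in enumerate(xs): print('%4d'%x,' '.join('%2d/%-2d%2d'%(a,b//10,c//10) for a,b,c in hsv[i,::2]))
E
```

```text
tcp_pos: [0.4727, 0.0292, 0.255]
time_s: 34.1
tcp_pos: [0.4724, 0.0307, 0.2496]
        50   42   34   26   18   10    2   -6  -14  -22  -30  -38  -46  -54  -62  -70  -78  -86  -94 -102 -110 -118 -126 -134 -142 -150 -158 -166 -174
  94  0/0  0  0/0  0  0/0  0  0/0  0  0/0  0  0/0  0  0/0  0  0/0  0  0/0  0  0/0  0  0/0  0 14/1511 13/1512 13/1411 24/8 23 18/9 16 18/1017 18/1017 25/7 22 27/5 25 27/5 25 18/1018 18/9 17 18/9 20 17/1018 18/9 19 18/1020 18/9 19 18/9 19
  90  0/0  0  0/0  0  0/0  0  0/0  0  0/0  0  0/0  0  0/0  0  0/0  0  0/0  0  0/0  0  0/0  0 13/1511 14/1512 14/1511 23/7 25 18/9 15 19/9 15 18/1016 19/1015 25/7 25 24/7 25 18/9 11 19/9 18 18/9 20 19/1021 19/9 22 19/9 20 18/1119 18/1019
  86  0/0  0  0/0  0  0/0  0  0/0  0  0/0  0  0/0  0  0/0  0  0/0  0  0/0  0  0/0  0  0/0  0 14/1211 19/2 13 22/1 25 22/8 24 23/8 25 18/9 12 18/9 15 18/9 15 23/7 25 23/7 25 19/9 11 17/1016 17/1016 18/1019 18/1018 17/9 17 18/9 19 18/9 21
  82  0/0  0  0/0  0  0/0  0  0/0  0  0/0  0  0/0  0  0/0  0  0/0  0  0/0  0  0/0  0  0/0  0 19/3 14 23/1 25 23/1 25 24/8 25 22/9 24 21/9 24 20/9 23 17/1121 1
[... 1985 characters left out ...]
 0  0/0  0  0/0  0  0/0  0  0/0  0  0/0  0  0/0  0  0/0  0  0/0  0  0/0  0 19/1025 21/9 25 23/8 25 16/1122 24/7 25 24/7 25 24/7 25 25/7 25 25/6 25 22/8 24 17/1123 14/1418 13/1520 14/1521 14/1521 14/1521  4/1822  2/1823 16/5  8
  42  0/0  0  0/0  0  0/0  0  0/0  0  0/0  0  0/0  0  0/0  0  0/0  0  0/0  0  0/0  0 15/1216 20/1024 21/1024 15/1120 24/7 25 24/7 25 24/7 25 24/7 25 24/7 25 24/7 25 24/7 25 18/1019 18/9 18 19/1019 19/1019 16/1118  2/1822  2/1923 17/8  9
  38  0/0  0  0/0  0  0/0  0  0/0  0  0/0  0  0/0  0  0/0  0  0/0  0  0/0  0  0/0  0 12/14 7 12/14 7 23/8 25 16/1121 23/7 25 23/7 25 23/7 25 23/7 25 23/7 25 24/7 25 24/7 25 18/1019 18/9 18 19/1019 18/9 16 18/1019 18/1019 19/9 18 18/1020
```

The wedge has dropped flat into the slot. Its top spans x≈50–72 mm, the tail end is at y≈-171 and the tip is at about -1. Now I'll push the tail with closed fingers.

```bash
python3 -m jog '0 24 3 -50 0; 0 24 2 -50 0; 0 0 0 -45 0; 0 0 0 -25 0; 0 0 0 0 0'|sed -n '1,4p'; python3 -m jog '0 0 4 0 0; 0 0 4 0 0;0 0 0 0 0'|sed -n '1,4p'
```

```text
time_s: 34.78
tcp_pos: [0.519, 0.0351, 0.0779]
ee_rot: [[0.016, 1.0, -0.007], [1.0, -0.016, -0.003], [-0.003, -0.007, -1.0]]
wrist_force: [-0.4, -0.3, 0.6]
time_s: 35.15
tcp_pos: [0.5212, 0.044, 0.0821]
ee_rot: [[0.015, 1.0, 0.002], [1.0, -0.015, 0.001], [0.001, 0.002, -1.0]]
wrist_force: [-0.1, 0.4, 0.8]
```

```bash
python3 -m jog '0 0 4 -3 0; 0 0 0 0 0'|sed -n '2p;4p'; for k in 1 ; do python3 -m jog '0 0 4 0 0; 0 0 0 0 0'|sed -n '2p;4p'; python3 -m jog '0 0 4 0 0; 0 0 0 0 0'|sed -n '2p;4p'; python3 -m jog '0 0 4 0 0; 0 0 0 0 0'|sed -n '2p;4p'; done
```

```text
tcp_pos: [0.5205, 0.0476, 0.0779]
wrist_force: [-0.5, -1.0, 0.6]
tcp_pos: [0.5206, 0.051, 0.078]
wrist_force: [0.6, -2.6, 1.7]
tcp_pos: [0.5205, 0.0527, 0.0783]
wrist_force: [2.5, -12.7, 1.7]
tcp_pos: [0.5201, 0.0536, 0.0786]
wrist_force: [4.6, -25.3, 4.6]
```

```bash
python3 -m jog '0 0 -8 0 0; 0 0 -8 10 0; 0 -15 -10 50 0; 0 -30 0 60 0; 0 0 0 50 0'|sed -n '2p'; python3 -m jog '0 0 0 0 0; 0 0 0 0 0'|sed -n '1,2p'; python3 - <<'E'
from h import *
cap('wrist','wd')
p=np.load('deck.npy');p[0]-=.0015
im,xs,ys=rect('wd',p,32,36,90,-180,-20,1)
hsv=cv2.cvtColor(im,cv2.COLOR_BGR2HSV).astype(int)
w=((hsv[...,0]<16)&(hsv[...,1]>125))
for y in range(-40,-180,-8):
    j=int(-20-y); col=w[:,j]; 
    on=xs[col]; top=xs[col&(hsv[:,j,2]>165)]
    print(y, 'wedge',on.min() if len(on) else None,on.max() if len(on) else None,'bright',top.min() if len(top) else None,top.max() if len(top) else None)
red=((hsv[...,0]<6)&(hsv[...,1]>165)); I,J=np.where(red&(hsv[...,2]>190)); print('red bright x',xs[I].min(),xs[I].max(),'y',ys[J].min(),ys[J].max())
E
```

```text
tcp_pos: [0.4761, 0.0335, 0.2466]
time_s: 37.02
tcp_pos: [0.4771, 0.0337, 0.2438]
-40 wedge 37 90 bright None None
-48 wedge 52 90 bright 88 89
-56 wedge 52 90 bright None None
-64 wedge 52 81 bright None None
-72 wedge 51 81 bright 55 71
-80 wedge 50 82 bright 50 71
-88 wedge 49 82 bright 49 72
-96 wedge 49 82 bright 49 72
-104 wedge 48 83 bright 48 72
-112 wedge 48 83 bright 48 83
-120 wedge 47 83 bright 47 72
-128 wedge 46 81 bright 46 71
-136 wedge 45 81 bright 45 71
-144 wedge 45 80 bright 45 70
-152 wedge 44 79 bright 44 70
-160 wedge 43 80 bright 43 80
-168 wedge 42 74 bright 42 74
-176 wedge None None bright None None
red bright x 43 69 y -170 -155
```

The wedge is skewed about 5° with its tail downhill, and friction at the finger held it that way. I'll press the tail lightly while dragging it up the slope.

```bash
python3 -m jog '0 20 3 -50 0; 0 19 3 -50 0; 0 0 0 -45 0; 0 0 0 -21 0; 0 0 0 0 0'|sed -n '1,2p'; python3 -m jog '0 0 4 0 0; 0 0 4 -3 0;0 0 0 0 0'|sed -n '1,4p'
```

```text
time_s: 37.7
tcp_pos: [0.5145, 0.0386, 0.0747]
time_s: 38.08
tcp_pos: [0.5169, 0.0479, 0.0755]
ee_rot: [[0.015, 1.0, 0.001], [1.0, -0.015, 0.001], [0.001, 0.001, -1.0]]
wrist_force: [-0.6, 0.8, 0.3]
```

```bash
python3 -m jog '0 0 3.5 0 0; 0 0 0 0 0'|sed -n '2p;4p'; python3 -m jog '0 0 2 0 0; 0 0 0 0 0'|sed -n '2p;4p'; python3 -m jog '0 2 0.5 1.2 0; 0 0 0 0 0'|sed -n '2p;4p'; python3 -m jog '0 2 0.5 1.2 0; 0 0 0 0 0'|sed -n '2p;4p'
```

```text
tcp_pos: [0.5168, 0.0511, 0.0751]
wrist_force: [-0.1, -0.4, 0.5]
tcp_pos: [0.5166, 0.0529, 0.0748]
wrist_force: [-0.2, 0.2, -0.7]
tcp_pos: [0.5188, 0.0533, 0.0761]
wrist_force: [-0.4, -0.7, 1.5]
tcp_pos: [0.5209, 0.0539, 0.0773]
wrist_force: [-0.0, -0.2, -0.6]
```

```bash
python3 -m jog '0 -3 1 -1.7 0; 0 0 1 0 0'|sed -n '2p;4p'; python3 -m jog '0 0 1.2 0 0; 0 0 0 0 0'|sed -n '2p;4p'; python3 -m jog '0 2 1 1.2 0; 0 0 0 0 0'|sed -n '2p;4p'; python3 -m jog '0 2 0.5 1.2 0; 0 0 0 0 0'|sed -n '2p;4p'; python3 -m jog '0 2 0.5 1.2 0; 0 0 0 0 0'|sed -n '2p;4p'
```

```text
tcp_pos: [0.5175, 0.0552, 0.0755]
wrist_force: [2.5, -6.2, 0.5]
tcp_pos: [0.5176, 0.0558, 0.0756]
wrist_force: [1.7, -7.0, 0.7]
tcp_pos: [0.5196, 0.0582, 0.0767]
wrist_force: [0.3, -1.9, -1.0]
tcp_pos: [0.5218, 0.0589, 0.078]
wrist_force: [-0.0, -0.4, -0.0]
tcp_pos: [0.5239, 0.0593, 0.0792]
wrist_force: [-0.3, -0.1, 0.7]
```

```bash
python3 -m jog '0 0 2 0 0; 0 0 0 0 0'|sed -n '2p;4p'; python3 -m jog '0 2 1 1.2 0; 0 0 0 0 0'|sed -n '2p;4p'; python3 -m jog '0 1 2 0.6 0; 0 0 0 0 0'|sed -n '2p;4p'; python3 -m jog '0 0 2 0 0; 0 0 0 0 0'|sed -n '1,2p;4p'
```

```text
tcp_pos: [0.5236, 0.0612, 0.0791]
wrist_force: [0.3, -0.5, 0.7]
tcp_pos: [0.5259, 0.0622, 0.0805]
wrist_force: [-0.3, -0.6, 0.8]
tcp_pos: [0.5268, 0.0643, 0.081]
wrist_force: [0.3, 0.3, 0.3]
time_s: 41.32
tcp_pos: [0.5266, 0.0663, 0.0809]
wrist_force: [-0.6, 0.1, 0.1]
```

```bash
python3 -m jog '0 0 3 0 0; 0 0 0 0 0'|sed -n '2p;4p'; python3 -m jog '0 0 3 0 0; 0 0 0 0 0'|sed -n '2p;4p'; python3 -m jog '0 0 3 0 0; 0 0 0 0 0'|sed -n '2p;4p'; python3 -m jog '0 0 2 0 0; 0 0 0 0 0'|sed -n '1,2p;4p'
```

```text
tcp_pos: [0.5267, 0.0693, 0.0809]
wrist_force: [0.0, 0.1, -0.5]
tcp_pos: [0.5267, 0.0723, 0.081]
wrist_force: [-0.1, -0.6, -0.1]
tcp_pos: [0.5267, 0.0753, 0.081]
wrist_force: [-0.8, -0.3, -0.0]
time_s: 42.32
tcp_pos: [0.5266, 0.0772, 0.0809]
wrist_force: [-0.6, 0.2, -0.2]
```

```bash
python3 - <<'E'
from h import *
cap('wrist','we');cap('top','te');cap('side','se')
p=np.load('deck.npy');p[0]-=.0015
for fn in('te','t7'):
    im,xs,ys=rect(fn,p,32,30,90,-186,50,4)
    hsv=cv2.cvtColor(im,cv2.COLOR_BGR2HSV)
    print('     ',' '.join('%6d'%y for y in ys[::3]))
    for i,x in enumerate(xs[::2]): print('%4d'%x,' '.join('%2d/%-2d%2d'%(a,b//10,c//10) for a,b,c in hsv[2*i,::3]))
im,xs,ys=rect('we',p,32,34,90,-150,50,4)
hsv=cv2.cvtColor(im,cv2.COLOR_BGR2HSV)
print('     ',' '.join('%6d'%y for y in ys[::3]))
for i,x in enumerate(xs): print('%4d'%x,' '.join('%2d/%-2d%2d'%(a,b//10,c//10) for a,b,c in hsv[i,::3]))
E
```

```text
50     38     26     14      2    -10    -22    -34    -46    -58    -70    -82    -94   -106   -118   -130   -142   -154   -166   -178
  90 14/1820 14/1820 14/5  7 17/7  7 23/4 14 21/4 17 21/4 19 22/4 21 23/4 22 23/3 22 22/3 23 20/4 14 14/7 11 14/8 10 13/8 11 15/7 12 14/8 12 14/8 12 16/8 12 17/7 11
  82 14/1819 14/1719 21/4 15 15/9  8 24/4 12 21/4 19 23/4 21 24/3 22 24/3 22 24/3 23 24/3 23 22/4 22 13/7 12 13/8 10 15/8 10 14/8 11 15/8 11 15/8 12 14/8 11 15/7 11
  74 16/6 22 23/3 15 21/4 17 16/8  9 23/4  9 23/4 21 24/3 22 22/3 23 24/3 23 23/2 23 23/2 24 23/2 24 15/7 12 15/8 10 15/8 10 15/9 11 15/8 11 14/9 11 14/7 11 19/5 16
  66 23/4 15 22/4 17 21/4 19  8/4 10 20/4 15 23/4 22 23/3 23 24/3 23 23/2 23 23/2 23 23/2 24 24/2 24 23/3 23 14/8 11 16/5 12 16/7 11 14/7 10 13/6 12 16/6 14 21/4 18
  58 22/4 18 20/4 20 22/4 21 14/7  9 20/5 17 23/3 23 24/3 23 23/2 23 23/2 23 25/2 23 24/2 23 24/2 23 23/2 23 24/3 22 15/6 13 14/8 11 15/7 11 18/5 15 24/4 17 15/7  9
  50 21/4 20 25/4 22 23/3 22 17/6 13 15/7 11 23/3 23 23/2 23 23/2 23 24/2 23 23/2 24 23/2 23 24/3 23 23/3 23 24/3 23 22/3 22 21/4 18 21/4 1
[... 3228 characters left out ...]
0/0  0  0/0  0  0/0  0  0/0  0  0/0  0  0/0  0  0/0  0  0/0  0 13/1521 13/1515 13/1412 14/1412 14/1413 15/1415 14/1412 14/1521 100/1  4
  50  0/0  0  0/0  0  0/0  0  0/0  0  0/0  0  0/0  0  0/0  0  0/0  0 15/1218 18/9 16 19/9 16 18/9 17 18/9 17 18/1018 19/1020 18/1020 105/2  4
  46  0/0  0  0/0  0  0/0  0  0/0  0  0/0  0  0/0  0  0/0  0  0/0  0 16/1116 19/9 17 19/9 17 18/9 17 22/8 21 19/1020 19/1021 19/1021 18/9 18
  42  0/0  0  0/0  0  0/0  0  0/0  0  0/0  0  0/0  0  0/0  0 12/13 2 16/1118 29/4 25 27/4 25 28/4 25 28/4 25 28/4 25 20/1022 20/1022 19/1021
  38  0/0  0  0/0  0  0/0  0  0/0  0  0/0  0  0/0  0  0/0  0 11/13 7 16/1117 29/4 25 28/4 25 28/4 25 28/4 25 27/4 25 19/1022 19/1021 19/1021
```

```bash
python3 -m jog '0 0 3 0 0; 0 0 0 0 0'|sed -n '2p;4p'; python3 -m jog '0 0 3 0 0; 0 0 0 0 0'|sed -n '2p;4p'; python3 -m jog '0 0 2 0 0; 0 0 0 0 0'|sed -n '2p;4p'; python3 -m jog '0 0 2 0 0; 0 0 0 0 0'|sed -n '1,2p;4p'
```

```text
tcp_pos: [0.5267, 0.0803, 0.0809]
wrist_force: [-1.0, -0.3, 0.2]
tcp_pos: [0.5268, 0.0833, 0.081]
wrist_force: [-0.1, -0.9, 0.1]
tcp_pos: [0.5269, 0.0851, 0.0811]
wrist_force: [1.1, -2.7, -0.8]
time_s: 43.48
tcp_pos: [0.5269, 0.0869, 0.0811]
wrist_force: [0.7, -2.8, 0.9]
```

```bash
python3 -m jog '0 0 2 0 0; 0 0 0 0 0'|sed -n '2p;4p'; python3 -m jog '0 0 2 0 0; 0 0 0 0 0'|sed -n '2p;4p'; python3 -m jog '0 0 1.5 0 0; 0 0 0 0 0'|sed -n '2p;4p'; python3 -m jog '0 0 1.5 0 0; 0 0 0 0 0'|sed -n '1,2p;4p'
```

```text
tcp_pos: [0.527, 0.0889, 0.0812]
wrist_force: [2.2, -5.2, 2.2]
tcp_pos: [0.5272, 0.0905, 0.0814]
wrist_force: [3.3, -6.3, 1.8]
tcp_pos: [0.5272, 0.0909, 0.0815]
wrist_force: [4.3, -10.5, 2.3]
time_s: 44.48
tcp_pos: [0.527, 0.0911, 0.0816]
wrist_force: [4.0, -14.7, 3.4]
```

```bash
python3 -m jog '0 0 1.5 0 0; 0 0 0 0 0'|sed -n '2p;4p'; python3 -m jog '0 0 1.5 0 0; 0 0 0 0 0'|sed -n '2p;4p'; python3 -m jog '0 0 1 0 0; 0 0 0 0 0; 0 0 0 0 0; 0 0 0 0 0'|sed -n '1,4p'
```

```text
tcp_pos: [0.527, 0.0912, 0.0816]
wrist_force: [6.8, -19.6, 3.6]
tcp_pos: [0.5269, 0.0914, 0.0817]
wrist_force: [8.5, -26.4, 4.9]
time_s: 45.48
tcp_pos: [0.5269, 0.0914, 0.0818]
ee_rot: [[0.016, 1.0, -0.002], [1.0, -0.016, -0.01], [-0.01, -0.002, -1.0]]
wrist_force: [8.9, -28.8, 4.6]
```

```bash
python3 -m jog '0 0 -4 0 0; 0 0 -5 0 0; 0 0 -6 0 0; 0 -20 -30 40 0; 0 -40 -10 50 0'|sed -n '2p'; python3 -m jog '0 -35 10 45 -10; 0 -30 60 10 -10; 0 0 60 5 -10; 0 0 50 0 -10; 0 0 20 0 -10'|sed -n '2p';python3 -m jog '0 0 0 0 -10; 0 0 0 0 -10; 0 0 0 0 -10; 0 0 0 0 -10'|sed -n '1,2p'; python3 - <<'E'
from h import *
cap('wrist','wf')
p=np.load('deck.npy')
im,xs,ys=rect('wf',p,22,30,82,-70,72,1)
hsv=cv2.cvtColor(im,cv2.COLOR_BGR2HSV);V=hsv[...,2].astype(int)
c=lambda y:int(72-y);i=lambda x:int(82-x)
for y in(54,25,5,-15,-35): print(y,V[20:48,c(y)-2:c(y)+3].mean(1).astype(int).tolist())
for x in(46,42,38): print(x,V[i(x)-1:i(x)+2].mean(0).astype(int)[8:35].tolist())
im,xs,ys=rect('wf',p,32,40,90,-90,90,5);h=cv2.cvtColor(im,cv2.COLOR_BGR2HSV)
print('     ',' '.join('%6d'%y for y in ys[::2]))
for k,x in enumerate(xs): print('%4d'%x,' '.join('%2d/%-2d%2d'%(a,b//10,cc//10) for a,b,cc in h[k,::2]))
E
```

```text
tcp_pos: [0.4674, 0.043, 0.1688]
tcp_pos: [0.41, 0.2297, 0.2265]
time_s: 47.22
tcp_pos: [0.4101, 0.2273, 0.2263]
54 [206, 204, 204, 189, 185, 183, 159, 148, 150, 150, 150, 150, 151, 156, 95, 79, 83, 83, 83, 84, 82, 97, 128, 126, 125, 124, 123, 110]
25 [136, 133, 136, 183, 211, 206, 195, 192, 192, 208, 222, 225, 234, 244, 241, 228, 207, 206, 235, 250, 250, 250, 249, 248, 247, 246, 248, 206]
5 [179, 211, 208, 209, 206, 202, 193, 194, 209, 215, 242, 244, 242, 218, 200, 203, 206, 188, 253, 251, 250, 251, 250, 249, 248, 248, 240, 200]
-15 [208, 206, 206, 203, 196, 206, 241, 248, 249, 252, 225, 189, 186, 184, 182, 190, 200, 195, 254, 252, 252, 252, 251, 250, 248, 249, 239, 204]
-35 [205, 199, 196, 195, 186, 221, 252, 241, 205, 194, 193, 192, 190, 187, 185, 187, 187, 230, 254, 253, 253, 252, 252, 251, 249, 248, 249, 233]
46 [152, 153, 151, 154, 164, 141, 90, 81, 82, 82, 82, 82, 81, 76, 120, 233, 255, 253, 252, 252, 253, 251, 246, 243, 254, 226, 200]
42 [154, 156, 157, 130, 94, 84, 87, 86, 87, 88, 90, 88, 87, 78, 106, 215, 254, 252, 251, 251, 251, 251, 251, 251, 251, 251, 252]
38 [157, 160, 
[... 1045 characters left out ...]
 18/1014 14/1513 14/1512 14/1521 13/1520 14/1520 14/1520 14/1520 14/1519 13/1519 13/1519 14/1519 13/1520
  60 73/13 6 69/11 7 75/15 6 23/8 24 18/1015 16/1119 14/1519 14/1518 14/1519 13/1519 17/1425 16/1424 17/1425 15/1523 14/1520 13/1520 13/1520 14/1519
  55 19/1120 19/1121 19/1120 23/8 24 19/9 15 16/1118 15/1423 15/1523 16/1424 14/1523 14/1518 14/1518 14/1519 14/1519 14/1519 14/1519 14/1519 14/1519
  50 19/1120 19/1120 19/1120 18/9 15 11/14 8 22/9 25 13/1620 13/1521 13/1519 14/1520 14/1420 14/1319 15/1321 15/1221 19/1023 18/1023 20/9 23 24/8 25
  45 19/1121 19/1120 19/1120 20/9 15 12/1413 22/9 25 21/9 25 21/1025 21/9 25 21/9 25 22/9 25 21/9 25 22/9 25 22/9 25 23/7 24 23/8 24 23/8 24 23/8 24
```

The wedge is seated flat with its tip at about 36 mm, the block is still home and the arm is clear, so I'm handing in.

```bash
python3 -c "
from station import r
print(r.finish_job())"
```

```text
the job is handed in; nothing more can be done
None
```

I handed the job in at about 47 s. By my camera measurements, the block is home against the fence and end stop, and the medium (red) wedge is pressed in at about 29 N with its tip about 36 mm past the block's middle; the hand-in returned no verdict, and I did not recheck the wedge's hold on its own or the bystanders.

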